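# Stack the tote on the rondels and stand the red plate in it

## Task

Set the empty tote on top of the tote that holds the amber rondels, turned so that it stacks on the ledges instead of nesting down onto the glass (orange ends opposite), and set it down without dropping it. Then take the red glass plate from the A-frame rest and stand it on its short edge in the upper tote, leaning well back, about 25 degrees off upright, with its face against one of the two end walls; lay it gently against the wall, do not let it fall there. Leave the filled tote where it stands, and the fid, the lathekin and the nail tin alone.

Things in the scene. Friction and masses are not known exactly. Their poses are not given: they have to be found in the camera images.
- full_tote_mid (a point): Lower tote, blue with one orange end, loose, holding a pile of five amber rondels (top 53 mm above the tote's underside). Point: the tote's centre, 42.5 mm above its underside; x along its length to the orange end, z up. Both totes are alike: 210 long, 140 wide, 85 mm high over the walls (rim lip 5 mm more all round), walls and floor 3 mm, sides tapering in 7 mm to the floor.
- full_tote_ledge (a point): Middle between the four stacking ledges of the full tote, at their height, 72 mm above its underside and 13 mm below its rim. The ledges top hollow posts in the long walls, 85 mm to the orange end and 60 mm to the blue end. A tote with its orange end the opposite way stands on them, its underside at this point, 4 mm play each way; facing the same way it sinks in, to nest.
- empty_tote_mid (a point): Empty tote of the same make, 0.3 kg, loose on the bench. Point: its centre, 42.5 mm above its underside; x along its length to the orange end, z up.
- empty_tote_grip (a point): Hand grip at the middle of the empty tote's +y long wall: 66 mm long (x), 10 mm thick (y 67 to 77 mm from the tote's middle), upright flat faces, 60 to 85 mm above the underside. Point: its centre, at y 72 mm, 72.5 mm above the underside. A like grip is at y -72 mm.
- empty_tote_floor (a point): Middle of the empty tote's inner floor, 3 mm above its underside. The floor reaches 95 mm each way in x; the top inner edges of the end walls are 102 mm away in x and 82 mm above this floor. Between the stacking posts at the ends 88 mm are free in y.
- empty_tote_end (a point): Middle of the top edge of the empty tote's orange end: 105 mm along x from its centre and 42.5 mm above it.
- red_plate_mid (a point): Red glass plate, loose, 64 mm wide (y), 160 mm tall (z), 8 mm thick (x), 0.2 kg. The point is its centre. At the start it leans on the A-frame rest, 28 degrees off upright, short edge down, z pointing up the slope; its upper 64 mm stand clear above the top of the rest on both faces.
- glass_rest_foot (a point): Plywood A-frame glass rest, fixed, 160 mm wide, 150 mm deep, 104 mm high. The point is where the back of the plate's lower edge sits, behind a lip 9 mm high; the plate's face looks to +x of the rest and its top leans to -x, over the rest.
- rondel_top (a point): Centre of the top of the pile of five ribbed amber glass rondels (84 mm diameter, each 10 mm thick) in the full tote.
- fid: Blue enamelled iron fid, 150 mm long (x), 22 mm thick, lying on the bench; origin under its middle. Leave alone.
- lathekin: Dark hardwood lathekin, 180 mm long (x), 24 mm wide, 12 mm thick, lying on the bench; origin on its underside. Leave alone.
- nail_tin: Steel tin of glazing nails, 69 mm diameter, 43 mm high, near the robot; origin under its centre. Leave alone.
Not all that is in view belongs to the job. Leave any turquoise or yellow look-alike of the part that bears red_plate_mid alone.

How it is judged:
By the outcome, as a careful person would: the job done as asked, in the order asked, and still so for the second after the job is handed in, with the robot touching nothing.
It also fails if it takes over 69 s, if anything falls off the work surface, if the arm or the gripper's body presses on something with over 40 N, if the wrist force passes 120 N, or if a joint passes its speed limit or range.

## Robot

A 6-joint arm with a two-finger parallel gripper is mounted at the origin on the work surface. World frame = base frame: x ahead of the robot, y to its left, z up, the work surface at z = 0. Lengths are in m, angles in rad, forces in N, time in s.
With the tool pointing down it reaches from about 0.3 to 0.775 m from the base axis. Payload 14.6 kg.
Tool frame: the origin (TCP) lies at the very end of the fingers, on their centre line; the grasp point (between the pads) lies 19 mm behind it; x points along the fingers, y is the direction in which the jaws open and shut, and the axes are right-handed (so a half turn about x gives the same grasp; the last joint's range is limited). The gripper opens to 94 mm and grips with 3 to 60 N. Pads are 16 mm wide; open, the fingers measure 119 mm over their backs; the gripper's body (75 mm by 177 mm) begins 78 mm behind the grasp point.
Start: joints at [-0.067, 0.3, 1.521, -0, 1.321, -0.067], TCP at [0.55, -0, 0.205] pointing down, gripper open.
Joint ranges: [-3.03, 3.03], [-0.79, 2.21], [0.23, 2.52], [-1.04, 4.18], [0, 3.07], [-2.55, 2.55]. Speed limits (rad/s): [2.22, 2.22, 2.57, 3.14, 3.14, 3.14].

## Interface

Orientations are given as [roll, pitch, yaw] about the fixed x, y, z axes, in that order (R = Rz(yaw) Ry(pitch) Rx(roll)).
In Python, from station import ctrl, viewer, hand_in gives the robot as it stands. The module is installed in compiled form; this text tells all that it offers.
- The arm moves only by the tool play_rows, never from a script. Its argument "deltas" is a list that holds one entry, the list of rows, each a list of 7 numbers: the shift along the tool's x, y, z in mm, then the turn, a rotation vector about the tool's x, y, z in rad, then the finger opening in mm, from 0 to 94. In form: [[[dx, dy, dz, ax, ay, az, gripper], ...]]. A call has 1 to 10 rows; each row shifts and turns the commanded pose from where the row before left it, along the tool's axes as they then stand; what a row does not reach is not made up. A row lasts 1/10 s, in which the tool goes at most 50 mm and 8.59 degrees, less where a joint would pass 70% of its speed; a pose out of reach is approached as far as the arm can. A call with a gripper value outside its range is refused whole. The fingers move at their own pace and stop on an object; "grip_force" is the grip in N (left out, the last holds). Time passes only in rows, so rows that do not move let the fingers close. It gives the time, the measured TCP pose, the force and the opening at its end, in the units of the state.
- ctrl.get_obs(): the state, without advancing time (a new reading comes with each control period).
- viewer.camera(name): name is "scene" or "side" or "wrist"; returns a dict with "img" (420x560x3 uint8, red, green, blue), "fx", "fy", "cx", "cy" (pixels), "distortion" ([k1, k2, p1, p2, k3] as OpenCV has them; the pictures are not rectified), "rvec" (rotation vector, rad) and "tvec" (3), from world to camera coordinates, as OpenCV has them. Camera axes: x right, y down, z forward; pixel columns grow to the right and rows downward; lengths in m; the calibration is good to about 2 mm. A picture is of the moment at which its call begins. There is no depth.
- hand_in(): hands the job in, once; it reports no verdict.
The state is a dict: "time_s": time; "qpos": joint angles; "joint_vel": joint speeds; "tau": joint torques, N m; "ee_pos": TCP position; "eef_rot": TCP orientation; "force": force on the tool from outside, world axes, zero at the start; "moment": the same for the moment, N m; "grip_width": finger opening in m.
Only numpy, scipy, OpenCV 4.12 (cv2) and the standard library are available. Lean on these libraries where they do the work, as an engineer would, in place of code of your own. Each camera call takes 0.05 s, during which the arm holds its last target.

## Working session

There is one attempt and no reset: what is moved stays moved. The work goes in short steps, Python scripts to look and compute and a tool call to move; the robot and the scene stay as the last step left them, time stands still between calls to the robot, and variables do not carry over. Pictures are saved under pics/ and viewed, and the job is handed in when it is done.

Besides the shell and the picture viewer there is one more tool, called after ">>>" as name(argument=value, ...) on one line, values as JSON. play_rows: Moves the arm, as the interface text tells. Its arguments: {"type":"object","properties":{"deltas":{"type":"array","items":{"type":"array","items":{"type":"array","items":{"type":"number"}}}},"grip_force":{"type":"number"}},"required":["deltas"]}

```bash
mkdir -p pics; ls; python3 - <<'E'
from station import ctrl, viewer
import cv2
print(ctrl.get_obs())
for n in ["scene","side","wrist"]:
    c=viewer.camera(n); cv2.imwrite(f"pics/{n}0.png",c["img"][:,:,::-1])
    print(n,{k:c[k] for k in c if k!="img"})
E
```

```text
pics
{'time_s': 0.0, 'qpos': array([-6.65936438e-02,  3.00476989e-01,  1.52161221e+00, -1.44038736e-05,
        1.32070595e+00, -6.66127391e-02]), 'joint_vel': array([ 2.05016842e-04, -1.08085932e-03, -1.64004393e-05, -8.56275032e-04,
        4.83562565e-04,  2.18369723e-04]), 'tau': array([-1.53750298e-03, -5.31805658e+01, -3.52735734e+01,  7.07558286e-02,
        2.43994006e-02, -4.79655944e-05]), 'ee_pos': array([5.49721783e-01, 1.53321372e-05, 2.04869938e-01]), 'eef_rot': array([-1.62580742,  1.56959376,  3.08660422]), 'force': array([-0.83551329,  0.69008171, -0.01706679]), 'moment': array([-0.05019037,  0.04169157,  0.02887646]), 'grip_width': 0.09397792658029593}
scene {'fx': 461.3784826345559, 'fy': 461.3784826345559, 'cx': 278.3341063008907, 'cy': 210.65694281225262, 'distortion': array([-0.11771143,  0.        ,  0.        ,  0.        ,  0.        ]), 'rvec': array([ 1.90891456,  1.5765059 , -0.60608184]), 'tvec': array([-0.14696552, -0.35501902,  1.49671384])}
side {'fx': 382.4230686383644, 'fy': 382.4230686383644, 'cx': 282.4000056412722, 'cy': 209.88481456478868, 'distortion': array([0.02626452, 0.        , 0.        , 0.        , 0.        ]), 'rvec': array([ 0.48327181, -2.59102716,  1.36302708]), 'tvec': array([0.56344675, 0.15349887, 0.83884321])}
wrist {'fx': 291.8388628024507, 'fy': 291.8388628024507, 'cx': 277.6247924220237, 'cy': 210.28162756746568, 'distortion': array([-0.06226096,  0.        ,  0.        ,  0.        ,  0.        ]), 'rvec': array([-2.88039655e+00, -5.48894555e-04,  2.06134028e-03]), 'tvec': array([-0.54959435, -0.0270956 ,  0.39139867])}
```

View pics/scene0.png

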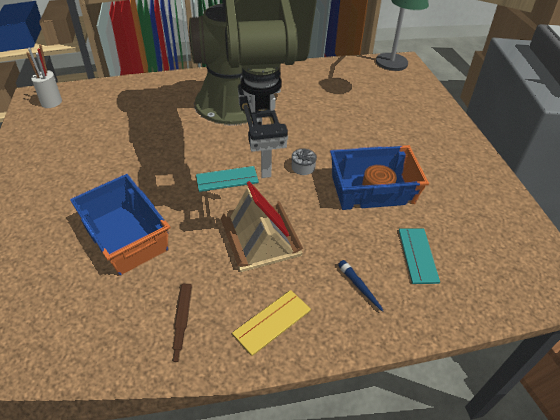

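View pics/side0.png

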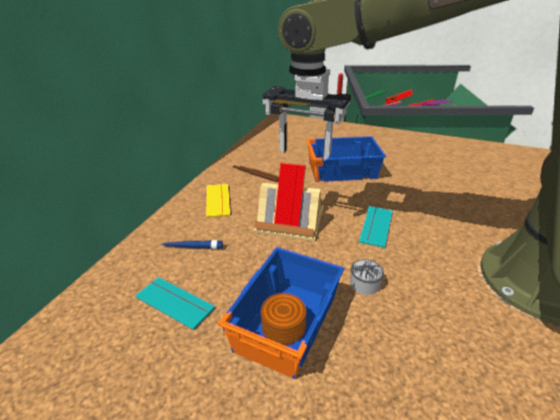

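View pics/wrist0.png

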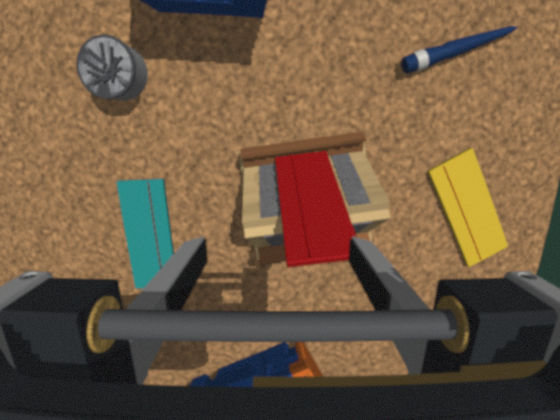

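The red plate on the rest is at scene (262,210) and side (291,195). The look-alikes are turquoise at scene (228,180) and (418,256), and yellow at (272,322). The totes are full (with rondels) at scene (377,178) and empty at (120,222). Next I take close crops.

```bash
cat > h.py <<'E'
import numpy as np, cv2
from station import ctrl, viewer
from scipy.spatial.transform import Rotation as Ro
def cam(n): return viewer.camera(n)
def ray(c,px):
    K=np.array([[c["fx"],0,c["cx"]],[0,c["fy"],c["cy"]],[0,0,1]])
    u=cv2.undistortPoints(np.array([[px]],float),K,np.array(c["distortion"]))[0,0]
    R=cv2.Rodrigues(np.array(c["rvec"]))[0]; t=np.array(c["tvec"])
    d=R.T@np.array([u[0],u[1],1]); o=-R.T@t
    return o,d/np.linalg.norm(d)
def onz(c,px,z):
    o,d=ray(c,px); return o+d*(z-o[2])/d[2]
def tri(cs,pxs):
    A=np.zeros((3,3));b=np.zeros(3);L=[]
    for c,p in zip(cs,pxs):
        o,d=ray(c,p);P=np.eye(3)-np.outer(d,d);A+=P;b+=P@o;L.append((o,P))
    x=np.linalg.solve(A,b); return x,[np.linalg.norm(P@(x-o))*1000 for o,P in L]
def proj(c,P):
    K=np.array([[c["fx"],0,c["cx"]],[0,c["fy"],c["cy"]],[0,0,1]])
    return cv2.projectPoints(np.array(P,float).reshape(-1,3),np.array(c["rvec"]),np.array(c["tvec"]),K,np.array(c["distortion"]))[0][:,0]
def crop(img,x0,y0,w,h,s,fn):
    cv2.imwrite(fn,cv2.resize(img[y0:y0+h,x0:x0+w,::-1],None,fx=s,fy=s,interpolation=cv2.INTER_CUBIC))
import json,os
E
python3 - <<'E'
from h import *
import pickle
cs={n:cam(n) for n in ["scene","side","wrist"]}
pickle.dump(cs,open("c0.pkl","wb"))
s,d=cs["scene"]["img"],cs["side"]["img"]
crop(s,60,165,120,115,5,"pics/a1.png")
crop(s,320,135,120,85,6,"pics/a2.png")
crop(d,210,235,150,145,4,"pics/a3.png")
crop(d,290,120,110,70,7,"pics/a4.png")
crop(s,215,175,100,100,6,"pics/a5.png")
crop(d,245,150,90,95,6,"pics/a6.png")
E
```

```text
(no output)
```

View pics/a1.png

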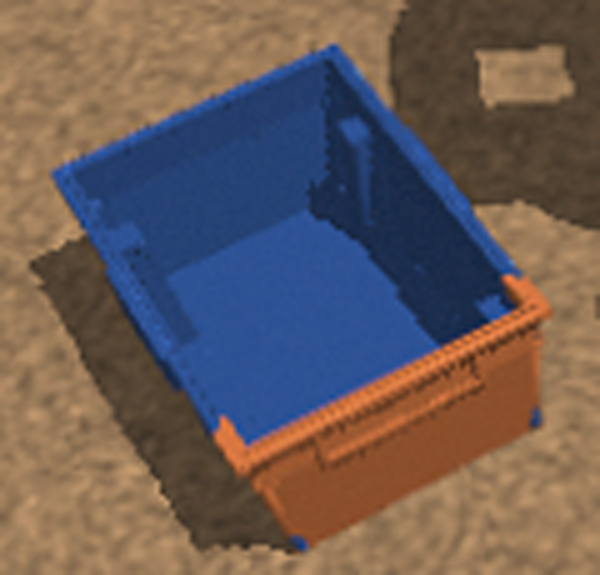

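View pics/a2.png

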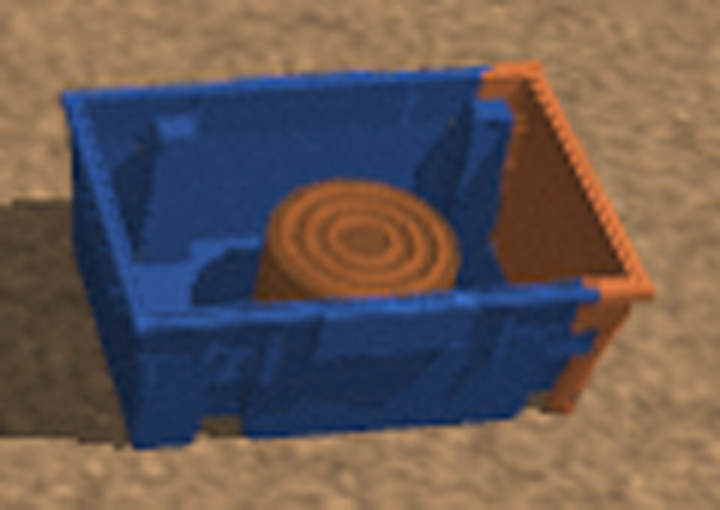

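View pics/a3.png

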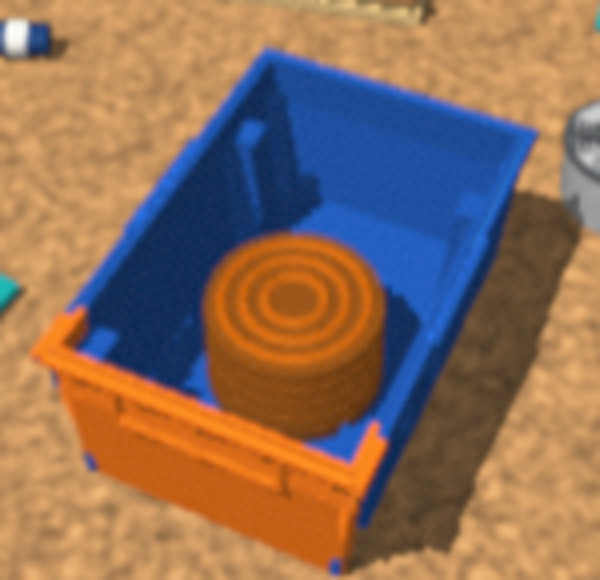

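View pics/a4.png

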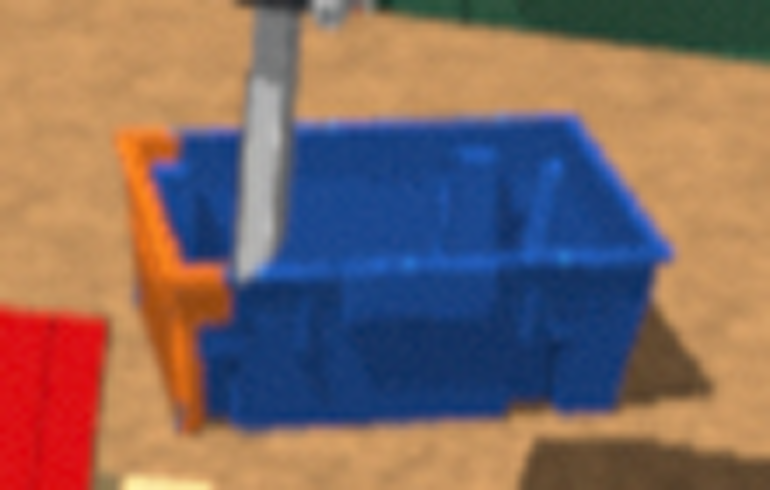

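View pics/a5.png

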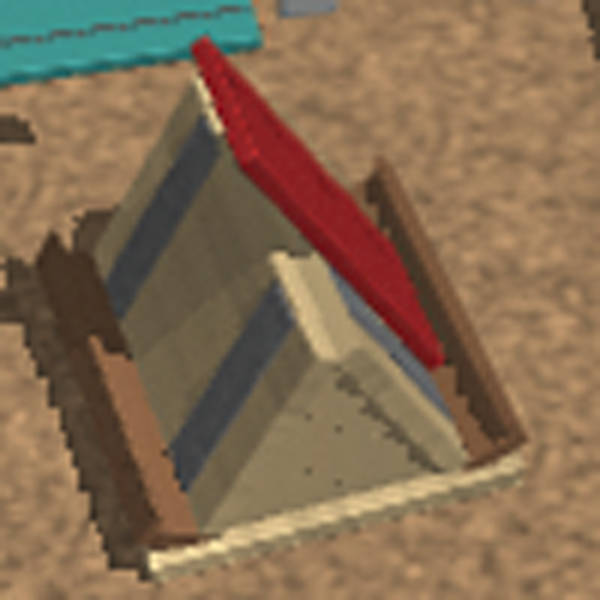

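View pics/a6.png

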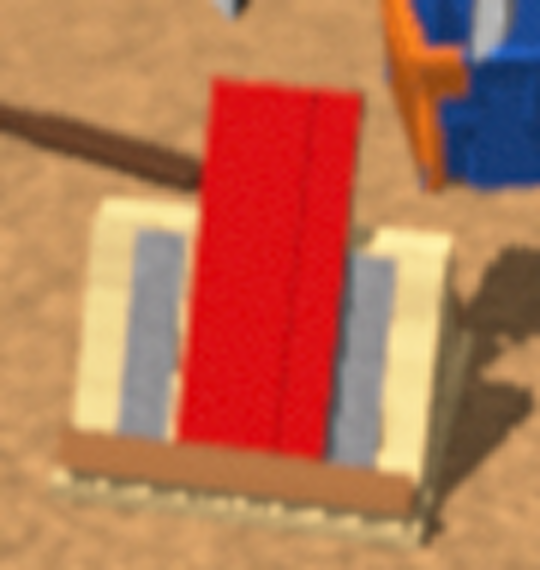

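```bash
cat > m.py <<'E'
from h import *
import pickle
cs=pickle.load(open("c0.pkl","rb")); S,D,W=cs["scene"],cs["side"],cs["wrist"]
def f(x0,y0,s,u,v): return ((u+.5)/s-.5+x0,(v+.5)/s-.5+y0)
np.set_printoptions(precision=4,suppress=True)
def tote(name,sc,si):
    # order: blue +?, list of corners BL,BR,OR,OL (same physical order in both)
    for nm,c,p in (("scene",S,sc),("side",D,si)):
        q=np.array([onz(c,x,.085) for x in p])
        ax=(q[2]+q[3]-q[0]-q[1])[:2]
        ay=(q[0]+q[3]-q[1]-q[2])[:2]
        print(name,nm,q.mean(0)[:2],"yaw",np.degrees(np.arctan2(ax[1],ax[0])),"yaw2",np.degrees(np.arctan2(ay[1],ay[0]))-90,"L",np.linalg.norm(ax)/2,np.linalg.norm(q[0]-q[1]),np.linalg.norm(q[2]-q[3]))
    for a,b in zip(sc,si): print(tri([S,D],[a,b]))
E=lambda u,v:f(60,165,5,u,v)
G=lambda u,v:f(290,120,7,u,v)
# empty: scene image: orange toward viewer(+x)
tote("empty",[E(52,172),E(335,45),E(548,305),E(240,472)],[G(578,118),G(670,255),G(178,280),G(120,132)])
A=lambda u,v:f(320,135,6,u,v)
B=lambda u,v:f(210,235,4,u,v)
tote("full",[A(65,95),A(137,328),A(655,293),A(540,62)],[B(538,133),B(268,50),B(35,352),B(355,497)])
P=lambda u,v:f(215,175,6,u,v);Q=lambda u,v:f(245,150,6,u,v)
print("plate top",tri([S,D],[P(207,40),Q(362,93)]),tri([S,D],[P(245,163),Q(215,78)]))
E
python3 m.py
```

```text
empty scene [ 0.5239 -0.3297] yaw 26.920035260383404 yaw2 -152.5595425317254 L 0.21825857863336315 0.1473270222767311 0.1491738146977117
empty side [ 0.5228 -0.3299] yaw 25.93731446890053 yaw2 -153.3252805869316 L 0.21513816953700873 0.1442676183025435 0.1524713410677486
(array([ 0.4579, -0.4456,  0.0835]), [np.float64(0.07257320872210603), np.float64(0.07257320872226457)])
(array([ 0.3944, -0.3129,  0.085 ]), [np.float64(0.4617000869889312), np.float64(0.461700086988979)])
(array([ 0.5847, -0.215 ,  0.0846]), [np.float64(0.5770249665423053), np.float64(0.5770249665423015)])
(array([ 0.6548, -0.347 ,  0.0852]), [np.float64(1.706455980044875), np.float64(1.7064559800449517)])
full scene [0.4767 0.3107] yaw 86.09498505714066 yaw2 85.4028673441938 L 0.21880174860818088 0.14677057897876453 0.1515475000542816
full side [0.4762 0.3117] yaw 85.34497873766894 yaw2 84.75167666962903 L 0.21928197259251894 0.14713416425809062 0.14809242211222795
(array([0.3944, 0.2076, 0.0841]), [np.float64(0.5998642333187195), np.float64(0.5998642333188399)])
(array([0.5412, 0.196 , 0.0839]), [np.float64(0.15765832782377465), np.float64(0.15765832782384476)])
(array([0.5591, 0.4134, 0.0849]), [np.float64(0.6635963279653954), np.float64(0.6635963279651389)])
(array([0.4103, 0.4271, 0.0846]), [np.float64(2.032592017326562), np.float64(2.0325920173263605)])
plate top (array([ 0.5572, -0.0304,  0.1623]), [np.float64(0.8075550233555506), np.float64(0.8075550233556759)]) (array([ 0.6197, -0.0265,  0.1599]), [np.float64(0.20512777874038687), np.float64(0.2051277787404)])
```

```bash
cat >> h.py <<'E'
np.set_printoptions(precision=4,suppress=True)
def pose():
    o=ctrl.get_obs(); return np.array(o["ee_pos"]),Ro.from_euler("xyz",o["eef_rot"]),o
def Rdown(phi,tilt_axis=None,tilt=0):
    """tool x down, y at world angle phi (deg)"""
    p=np.radians(phi); x=np.array([0,0,-1.]); y=np.array([np.cos(p),np.sin(p),0]); z=np.cross(x,y)
    return Ro.from_matrix(np.array([x,y,z]).T)
def plan(wps,grip,start=None):
    """wps: list of (pos,R,nrows)"""
    p,R=start if start else pose()[:2]
    rows=[]
    for tp,tR,n in wps:
        tp=np.array(tp); rv=(R.inv()*tR).as_rotvec(); p0,R0=p,R
        for i in range(1,n+1):
            np_=p0+(tp-p0)*i/n; nR=R0*Ro.from_rotvec(rv*i/n)
            d=R.inv().apply(np_-p)*1000; a=(R.inv()*nR).as_rotvec()
            r=np.r_[np.round(d,1),np.round(a,3)]+0.0
            rows.append(list(r)+[grip])
            p=p+R.apply(r[:3]/1000); R=R*Ro.from_rotvec(r[3:6])
    for k in range(0,len(rows),10): print("[["+",".join("["+",".join("%g"%v for v in r)+"]" for r in rows[k:k+10])+"]]")
    return p,R
E
python3 - <<'E'
from h import *
p,R,o=pose(); print(p,R.as_matrix())
yaw=26.7
c=np.array([.5233,-.3298]); a=np.radians(yaw)
g=c-.072*np.array([-np.sin(a),np.cos(a)]); print(g)
Rt=Rdown(yaw-90)
print((R.inv()*Rt).as_rotvec())
plan([((g[0],g[1],.16),Rt,12)],40)
E
```

```text
[ 0.5499 -0.      0.2053] [[-0.0004  1.      0.    ]
 [ 0.      0.     -1.    ]
 [-1.     -0.0004 -0.    ]]
[ 0.5557 -0.3941]
[1.1048 0.0002 0.0003]
[[[3.8,0.5,32.8,0.092,0,0,40],[3.7,3.5,32.7,0.092,0,0,40],[3.8,6.5,32.2,0.092,0,0,40],[3.8,9.4,31.5,0.092,0,0,40],[3.8,12.2,30.5,0.092,0,0,40],[3.7,15,29.2,0.092,0,0,40],[3.8,17.7,27.7,0.092,0,0,40],[3.8,20.1,26,0.093,0,0,40],[3.8,22.4,24,0.092,0,0,40],[3.7,24.5,21.8,0.092,0,0,40]]]
[[[3.8,26.5,19.5,0.092,0,0,40],[3.8,28.1,17,0.092,0,0,40]]]
```

>>> play_rows(deltas=[[[0,0.5,32.8,0.092,0,0,40],[0,3.5,32.7,0.092,0,0,40],[3.8,6.5,32.2,0.092,0,0,40],[3.8,9.4,31.5,0.092,0,0,40],[3.8,12.2,30.5,0.092,0,0,40],[3.7,15,29.2,0.092,0,0,40],[3.8,17.7,27.7,0.092,0,0,40],[3.8,20.1,26,0.093,0,0,40],[3.8,22.4,24,0.092,0,0,40],[3.7,24.5,21.8,0.092,0,0,40]]], grip_force=55)

```text
time_s: 1.3
ee_pos: [0.5546, -0.3298, 0.1749]
eef_rot: [-1.315, 1.571, 2.473]
force: [0.3, 0.3, 0.2]
grip_width: 0.0402
```

>>> play_rows(deltas=[[[3.8,26.5,19.5,0.092,0,0,40],[3.8,28.1,17,0.092,0,0,40],[0,0,0,0,0,0,40],[0,0,0,0,0,0,40]]])

```text
time_s: 1.7
ee_pos: [0.5554, -0.3944, 0.167]
eef_rot: [-1.248, 1.57, 2.359]
force: [-0.2, 0.5, 0.4]
grip_width: 0.0403
```

```bash
python3 - <<'E'
from h import *
p,R,o=pose(); print(p,o["qpos"],o["force"],o["grip_width"]); print(R.as_matrix()[:,1])
import pickle
cs={n:cam(n) for n in ["scene","side","wrist"]}; pickle.dump(cs,open("c1.pkl","wb"))
cv2.imwrite("pics/w1.png",cs["wrist"]["img"][:,:,::-1])
crop(cs["scene"]["img"],50,130,140,140,5,"pics/s1.png")
E
```

```text
[ 0.5554 -0.3944  0.167 ] [-0.6712  0.6284  1.1372  0.0001  1.377   0.4338] [-0.1659  0.5333  0.433 ] 0.04030212839811063
[ 0.4491 -0.8935 -0.001 ]
```

View pics/w1.png

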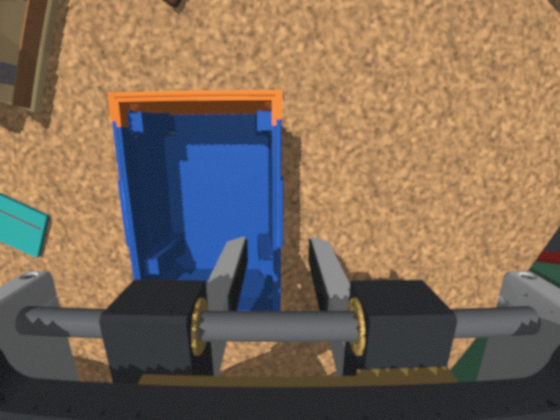

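View pics/s1.png

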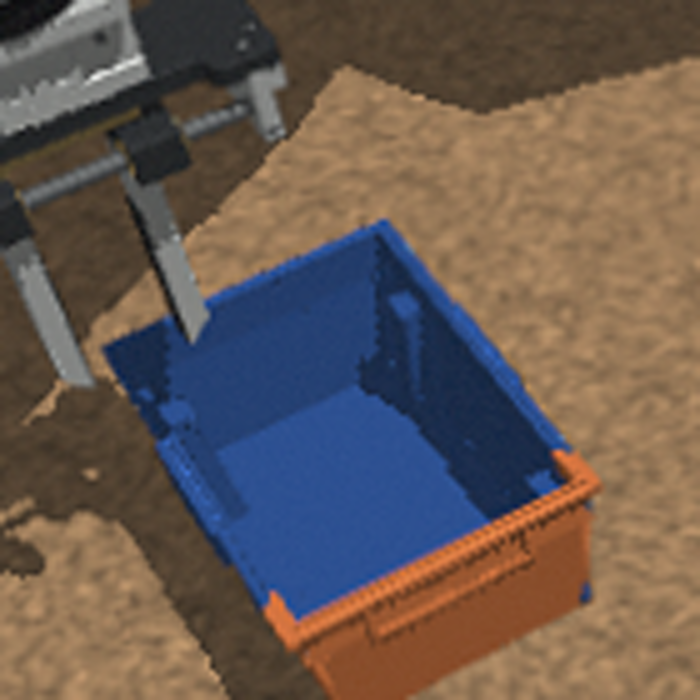

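The wrist view shows the tote squared to the gripper: long wall vertical at px x≈281, orange end at row ≈95, and the grip centred between the fingers. Now I descend.

>>> play_rows(deltas=[[[20,0,0,0,0,0,40],[20,0,0,0,0,0,40],[20,0,0,0,0,0,40],[15,0,0,0,0,0,40],[15,0,0,0,0,0,40],[10,0,0,0,0,0,40],[5,0,0,0,0,0,40],[0,0,0,0,0,0,40]]])

```text
time_s: 2.65
ee_pos: [0.5557, -0.394, 0.0623]
eef_rot: [-1.211, 1.57, 2.397]
force: [0.1, 0.6, 0.4]
grip_width: 0.0403
```

```bash
python3 - <<'E'
from h import *
p,R,o=pose(); print(p,o["force"],o["grip_width"])
cs={n:cam(n) for n in ["scene","side"]}
crop(cs["scene"]["img"],50,130,140,140,4,"pics/s2.png")
crop(cs["side"]["img"],270,60,150,130,5,"pics/d2.png")
E
```

```text
[ 0.5557 -0.394   0.0623] [0.0524 0.6327 0.4281] 0.04026271674763372
```

View pics/s2.png

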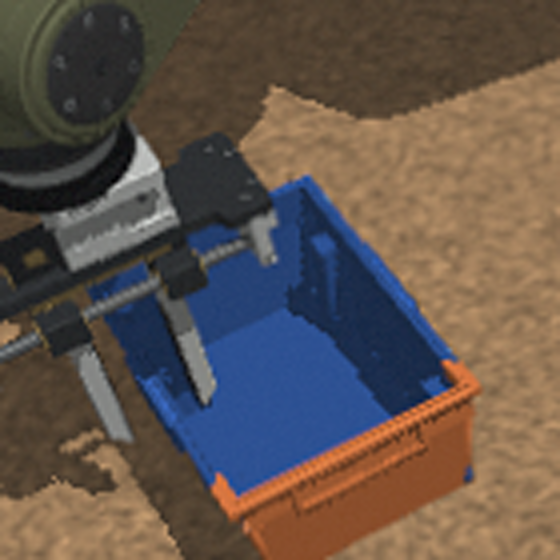

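View pics/d2.png

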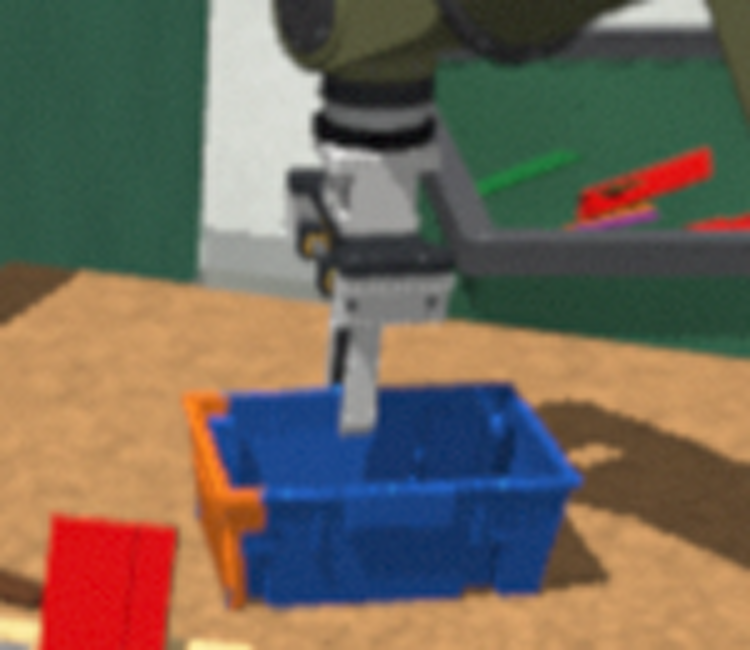

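>>> play_rows(deltas=[[[0,0,0,0,0,0,0],[0,0,0,0,0,0,0],[0,0,0,0,0,0,0],[0,0,0,0,0,0,0],[0,0,0,0,0,0,0],[0,0,0,0,0,0,0]]], grip_force=55)

```text
time_s: 3.35
ee_pos: [0.5558, -0.3942, 0.0628]
eef_rot: [1.875, 1.571, -0.801]
force: [-1.0, 0.1, 1.1]
grip_width: 0.0097
```

>>> play_rows(deltas=[[[-3,0,0,0,0,0,0],[-7,0,0,0,0,0,0],[-12,0,0,0,0,0,0],[-18,0,0,0,0,0,0],[-20,0,0,0,0,0,0],[-20,0,0,0,0,0,0],[-15,0,0,0,0,0,0],[-5,0,0,0,0,0,0],[0,0,0,0,0,0,0]]])

```text
time_s: 4.25
ee_pos: [0.5558, -0.3942, 0.1633]
eef_rot: [1.989, 1.57, -0.687]
force: [0.8, -0.5, -3.2]
grip_width: 0.0096
```

```bash
python3 - <<'E'
from h import *
p,R,o=pose(); print(p,o["force"],o["moment"],o["grip_width"])
cs={n:cam(n) for n in ["wrist","side"]}
cv2.imwrite("pics/w3.png",cs["wrist"]["img"][:,:,::-1])
crop(cs["side"]["img"],270,30,150,150,4,"pics/d3.png")
E
```

```text
[ 0.5558 -0.3942  0.1633] [ 0.768  -0.5003 -3.1624] [-0.2162 -0.0822  0.012 ] 0.00955933628433027
```

View pics/w3.png

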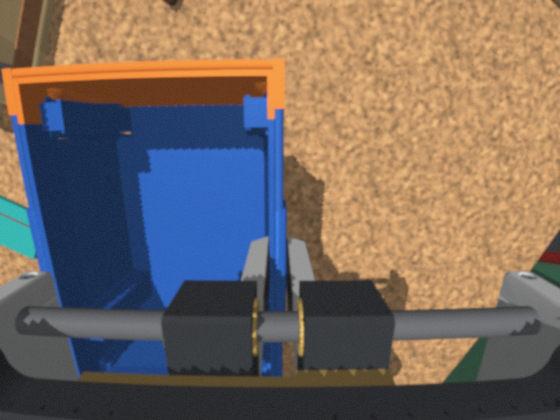

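View pics/d3.png

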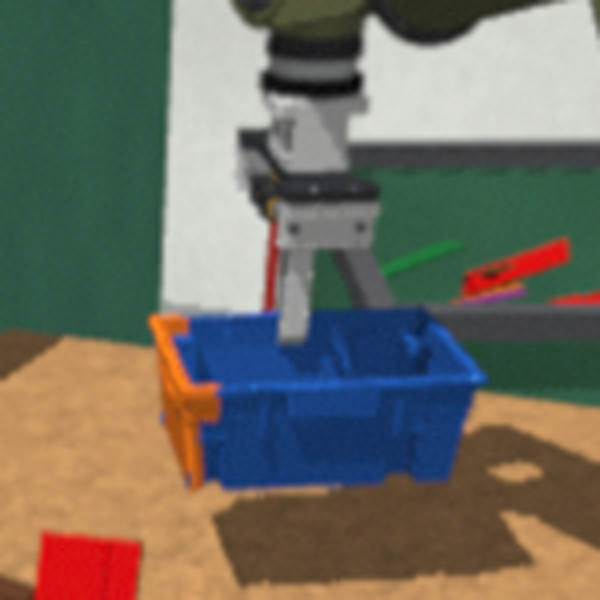

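```bash
python3 - <<'E'
from h import *
p,R,o=pose()
y=R.as_matrix()[:,1]; print(np.degrees(np.arctan2(y[1],y[0])))
yf=85.6+180; a=np.radians(yf)
c=np.array([.4765,.3112]); g=c-.072*np.array([-np.sin(a),np.cos(a)]); print(g)
e=plan([((p[0],p[1],.262),R,5),((.56,-.06,.262),Rdown(56.2),17),((g[0],g[1],.24),Rdown(175.6),19)],0)
print(e[0],e[1].as_matrix())
E
```

```text
-63.31158207293331
[0.4047 0.3167]
[[[-20.1,0,0,0,0,0,0],[-20,-0.1,0,0,0,0,0],[-20.1,0,0,0,0,0,0],[-20.1,0,0,0,0,0,0],[-20.1,0,0.1,0,0,0,0],[0,-17.4,-9.1,-0.123,0,0,0],[0,-16.2,-11.1,-0.122,0,0,0],[0.1,-14.7,-13,-0.123,0,0,0],[0,-13,-14.8,-0.123,0,0,0],[0,-11.1,-16.2,-0.122,0,0,0]]]
[[[0,-9.1,-17.4,-0.123,0,0,0],[0,-6.8,-18.4,-0.123,-0.001,0,0],[0,-4.5,-19.2,-0.123,0,0.001,0],[0,-2.2,-19.5,-0.122,0,0,0],[0,0.3,-19.6,-0.123,0,0,0],[0,2.6,-19.5,-0.123,0,0,0],[0,5.1,-19,-0.122,0,0,0],[0,7.3,-18.3,-0.123,0,0,0],[0,9.4,-17.2,-0.123,0,0,0],[0,11.6,-15.9,-0.122,0,0,0]]]
[[[0,13.3,-14.4,-0.123,0,0,0],[0,15.1,-12.6,-0.123,0,0,0],[1.2,11.9,-17.8,-0.11,0,0,0],[1.1,13.8,-16.4,-0.109,0,0,0],[1.2,15.6,-14.8,-0.11,0,0,0],[1.1,17,-13,-0.11,0,0,0],[1.2,18.4,-11.1,-0.109,0,0,0],[1.1,19.5,-9,-0.11,0,0,0],[1.2,20.3,-6.8,-0.11,0,0,0],[1.2,21,-4.5,-0.109,0,0,0]]]
[[[1.1,21.3,-2.2,-0.11,0,0,0],[1.2,21.4,0.1,-0.11,0,0,0],[1.1,21.3,2.5,-0.109,0,0,0],[1.2,21,4.8,-0.11,0,0,0],[1.1,20.2,7,-0.11,0,0,0],[1.2,19.4,9.3,-0.109,0,0,0],[1.1,18.2,11.2,-0.11,0,0,0],[1.2,16.9,13.3,-0.11,0,0,0],[1.2,15.3,15,-0.109,0,0,0],[1.1,13.6,16.5,-0.11,0,0,0]]]
[[[1.2,11.7,18,-0.11,0,0,0]]]
[0.4048 0.3167 0.24  ] [[-0.0004 -0.9971  0.0765]
 [-0.0003  0.0765  0.9971]
 [-1.      0.0004 -0.0003]]
```

>>> play_rows(deltas=[[[-20,0,0,0,0,0,0],[-20,0,0,0,0,0,0],[-20,0,0,0,0,0,0],[-20,0,0,0,0,0,0],[-20,0,0,0,0,0,0],[0,-17.4,-9.1,-0.123,0,0,0],[0,-16.2,-11.1,-0.122,0,0,0],[0,-14.7,-13,-0.123,0,0,0],[0,-13,-14.8,-0.123,0,0,0],[0,-11.1,-16.2,-0.122,0,0,0]]])

```text
time_s: 5.35
ee_pos: [0.5569, -0.295, 0.2614]
eef_rot: [-1.68, 1.569, 2.545]
force: [-0.1, -0.2, -2.8]
grip_width: 0.0095
```

>>> play_rows(deltas=[[[0,-9.1,-17.4,-0.123,0,0,0],[0,-6.8,-18.4,-0.123,0,0,0],[0,-4.5,-19.2,-0.123,0,0,0],[0,-2.2,-19.5,-0.122,0,0,0],[0,0.3,-19.6,-0.123,0,0,0],[0,2.6,-19.5,-0.123,0,0,0],[0,5.1,-19,-0.122,0,0,0],[0,7.3,-18.3,-0.123,0,0,0],[0,9.4,-17.2,-0.123,0,0,0],[0,11.6,-15.9,-0.122,0,0,0]]])

```text
time_s: 6.35
ee_pos: [0.5595, -0.0985, 0.2616]
eef_rot: [-2.696, 1.569, 2.756]
force: [0.8, -0.4, -4.1]
grip_width: 0.0098
```

>>> play_rows(deltas=[[[0,13.3,-14.4,-0.123,0,0,0],[0,15.1,-12.6,-0.123,0,0,0],[1.2,11.9,-17.8,-0.11,0,0,0],[1.1,13.8,-16.4,-0.109,0,0,0],[1.2,15.6,-14.8,-0.11,0,0,0],[1.1,17,-13,-0.11,0,0,0],[1.2,18.4,-11.1,-0.109,0,0,0],[1.1,19.5,-9,-0.11,0,0,0],[1.2,20.3,-6.8,-0.11,0,0,0],[1.2,21,-4.5,-0.109,0,0,0]]])

```text
time_s: 7.35
ee_pos: [0.4942, 0.0993, 0.2523]
eef_rot: [2.802, 1.569, 3.094]
force: [-0.4, 0.3, -3.4]
grip_width: 0.0098
```

>>> play_rows(deltas=[[[1.1,21.3,-2.2,-0.11,0,0,0],[1.2,21.4,0.1,-0.11,0,0,0],[1.1,21.3,2.5,-0.109,0,0,0],[1.2,21,4.8,-0.11,0,0,0],[1.1,20.2,7,-0.11,0,0,0],[1.2,19.4,9.3,-0.109,0,0,0],[1.1,18.2,11.2,-0.11,0,0,0],[1.2,16.9,13.3,-0.11,0,0,0],[1.2,15.3,15,-0.109,0,0,0],[1.1,13.6,16.5,-0.11,0,0,0]]])

```text
time_s: 8.35
ee_pos: [0.4124, 0.2973, 0.2408]
eef_rot: [2.174, 1.569, -2.721]
force: [-0.2, 0.1, -3.0]
grip_width: 0.0098
```

>>> play_rows(deltas=[[[1.2,11.7,18,-0.11,0,0,0],[0,0,0,0,0,0,0],[0,0,0,0,0,0,0]]])

```text
time_s: 8.65
ee_pos: [0.4047, 0.3164, 0.2398]
eef_rot: [2.262, 1.569, -2.527]
force: [0.1, -0.5, -3.2]
grip_width: 0.0094
```

```bash
python3 - <<'E'
from h import *
p,R,o=pose(); print(p,o["qpos"],o["force"],o["moment"],o["grip_width"]); print(R.as_matrix())
import pickle
cs={n:cam(n) for n in ["scene","wrist","side"]}; pickle.dump(cs,open("c2.pkl","wb"))
cv2.imwrite("pics/w4.png",cs["wrist"]["img"][:,:,::-1])
crop(cs["scene"]["img"],300,50,170,180,4,"pics/s4.png")
crop(cs["side"]["img"],150,130,260,260,3,"pics/d4.png")
E
```

```text
[0.4047 0.3164 0.2398] [ 0.5923  0.1942  1.5719 -0.      1.3773 -2.4719] [ 0.0966 -0.5096 -3.1623] [0.2371 0.2007 0.0394] 0.009368089354012628
[[-0.0015 -0.997   0.0773]
 [-0.001   0.0773  0.997 ]
 [-1.      0.0014 -0.0012]]
```

View pics/w4.png

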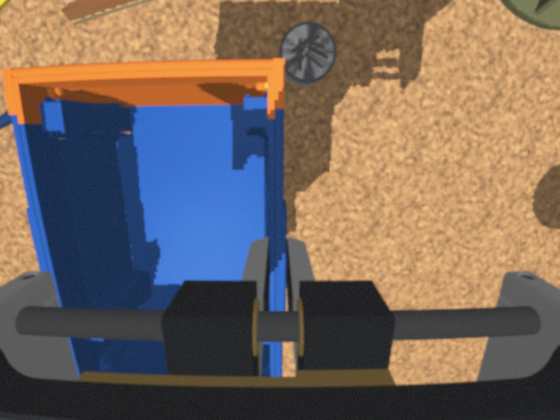

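View pics/s4.png

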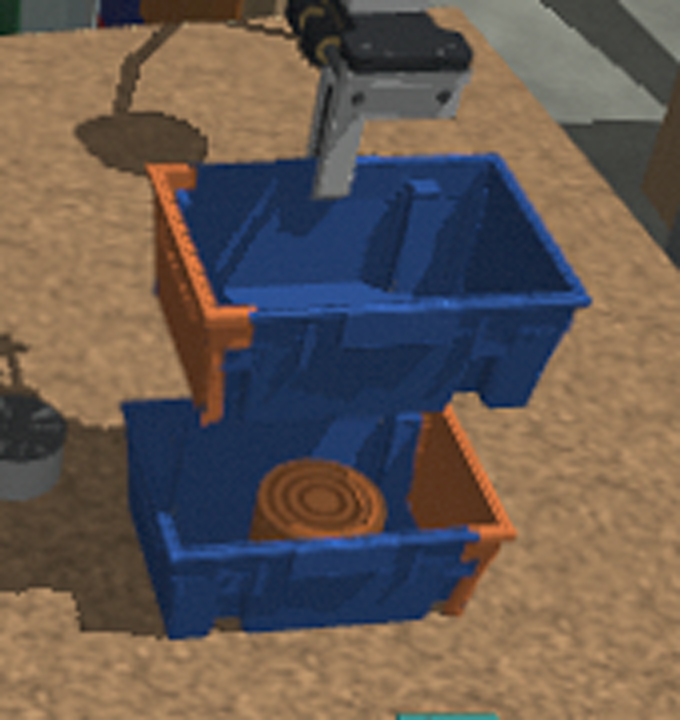

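View pics/d4.png

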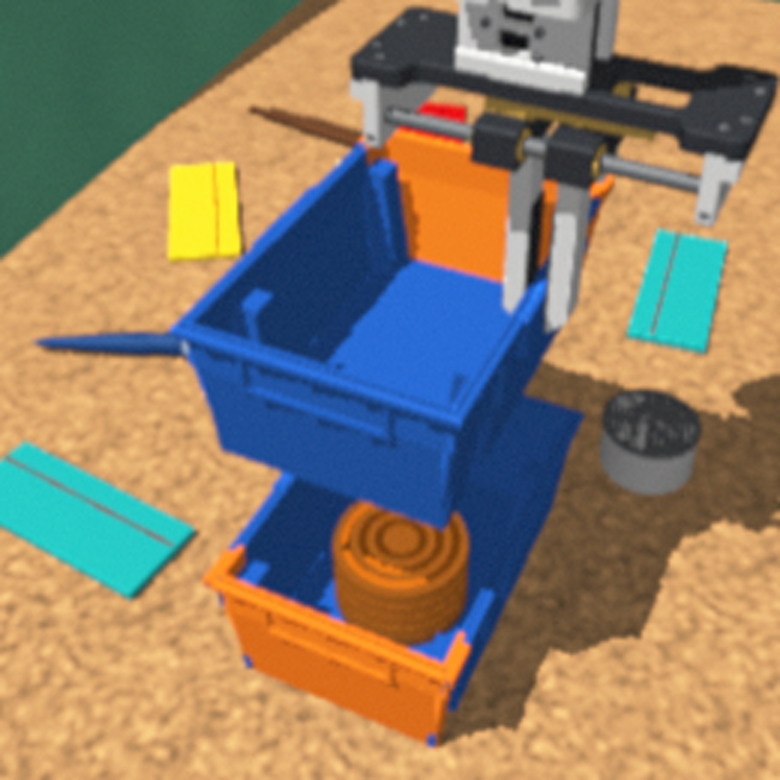

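```bash
python3 - <<'E'
from h import *
import pickle
cs=pickle.load(open("c2.pkl","rb"));S,D=cs["scene"],cs["side"]
def f(x0,y0,s,u,v): return ((u+.5)/s-.5+x0,(v+.5)/s-.5+y0)
a=lambda u,v:f(300,50,4,u,v); b=lambda u,v:f(150,130,3,u,v)
P=[tri([S,D],[a(*x),b(*y)]) for x,y in [((588,300),(178,328)),((498,155),(462,422)),((150,168),(610,183)),((213,317),(366,145))]]
for p in P: print(p)
q=np.array([p[0] for p in P]); print(q.mean(0))
ax=q[2]+q[3]-q[0]-q[1]; ay=q[0]+q[3]-q[1]-q[2]
print("yaw",np.degrees(np.arctan2(ax[1],ax[0])),np.degrees(np.arctan2(ay[1],ay[0])),"tilt",ax[2]/2/.22,ay[2]/2/.15)
# lower tote from side: orange corners
for u,v in [(208,580),(460,668)]: print(onz(D,b(u,v),.085))
for u,v in [(122,404),(178,558),(515,534)]: print(onz(S,a(u,v),.085))
E
```

```text
(array([0.5571, 0.4098, 0.2614]), [np.float64(0.8721035736195495), np.float64(0.8721035736193022)])
(array([0.4107, 0.4222, 0.2619]), [np.float64(0.2572833233541988), np.float64(0.2572833233541796)])
(array([0.3946, 0.2064, 0.2613]), [np.float64(0.15412745955072868), np.float64(0.15412745955076584)])
(array([0.5419, 0.2017, 0.2569]), [np.float64(5.18378168224936), np.float64(5.183781682249245)])
[0.4761 0.31   0.2604]
yaw -94.23052492114921 -3.3411727409054772 tilt -0.011606802607689138 -0.016418534327682737
[0.5573 0.4132 0.085 ]
[0.4085 0.4158 0.085 ]
[0.3968 0.2064 0.085 ]
[0.5427 0.1998 0.085 ]
[0.5586 0.4132 0.085 ]
```

>>> play_rows(deltas=[[[10,0,2,0,0,0,0],[15,0,0,0,0,0,0],[20,0,0,0,0,0,0],[18,0,0,0,0,0,0],[12,0,0,0,0,0,0],[6,0,0,0,0,0,0],[4,0,0,0,0,0,0],[0,0,0,0,0,0,0],[0,0,0,0,0,0,0]]])

```text
time_s: 9.7
ee_pos: [0.4055, 0.3187, 0.1562]
eef_rot: [-0.892, 1.57, 0.602]
force: [0.2, -0.4, -3.1]
grip_width: 0.0098
```

```bash
python3 - <<'E'
from h import *
p,R,o=pose(); print(p,o["force"],o["moment"])
import pickle
cs={n:cam(n) for n in ["scene","side"]}; pickle.dump(cs,open("c3.pkl","wb"))
crop(cs["scene"]["img"],310,90,140,140,5,"pics/s5.png")
crop(cs["side"]["img"],200,170,170,190,4,"pics/d5.png")
E
```

```text
[0.4055 0.3187 0.1562] [ 0.1939 -0.4257 -3.1098] [0.1744 0.2748 0.0417]
```

View pics/s5.png

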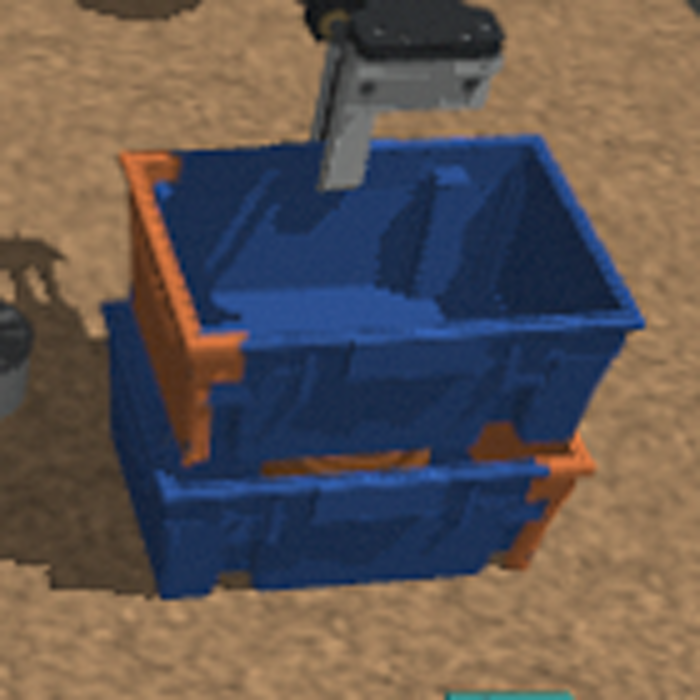

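View pics/d5.png

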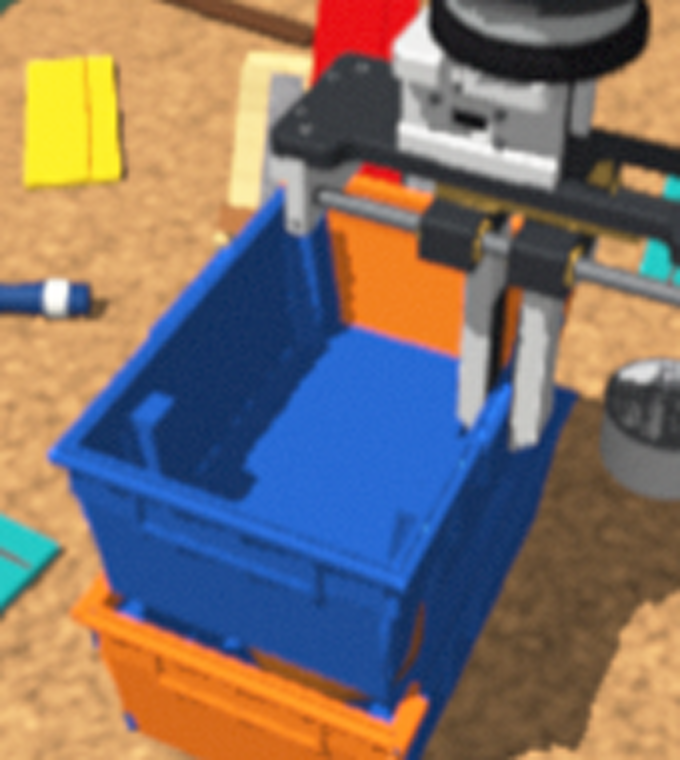

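```bash
python3 - <<'E'
from h import *
import pickle
cs=pickle.load(open("c3.pkl","rb"));S,D=cs["scene"],cs["side"]
def f(x0,y0,s,u,v): return ((u+.5)/s-.5+x0,(v+.5)/s-.5+y0)
a=lambda u,v:f(310,90,5,u,v); b=lambda u,v:f(200,170,4,u,v)
for x,y in [((643,325),(50,455)),((540,138),(403,588))]: print(tri([S,D],[a(*x),b(*y)]))
print(onz(S,a(120,155),.178),onz(S,a(198,345),.178))
print("low")
print(tri([S,D],[a(595,468),b(76,614)]), onz(D,b(400,755),.085), onz(S,a(160,490),.085), onz(S,a(105,308),.085))
E
```

```text
(array([0.5593, 0.4132, 0.1766]), [np.float64(0.06422403076146047), np.float64(0.06422403076139248)])
(array([0.4116, 0.4255, 0.1771]), [np.float64(0.1652185291686244), np.float64(0.16521852916857713)])
[0.3938 0.2068 0.178 ] [0.5404 0.2007 0.178 ]
low
(array([0.5582, 0.4137, 0.0846]), [np.float64(0.41075833305076775), np.float64(0.41075833305077475)]) [0.41   0.4276 0.085 ] [0.5366 0.1954 0.085 ] [0.3993 0.207  0.085 ]
```

>>> play_rows(deltas=[[[4,0,0,0,0,0,0],[4,0,0,0,0,0,0],[3,0,0,0,0,0,0],[2,0,0,0,0,0,0],[2,0,0,0,0,0,0],[1,0,0,0,0,0,0],[0,0,0,0,0,0,0]]])

```text
time_s: 10.5
ee_pos: [0.4052, 0.3186, 0.1395]
eef_rot: [1.914, 1.571, -2.875]
force: [-0.1, -0.8, -2.7]
grip_width: 0.0096
```

>>> play_rows(deltas=[[[1,0,0,0,0,0,0],[1,0,0,0,0,0,0],[0,0,0,0,0,0,0]]])

```text
time_s: 10.8
ee_pos: [0.4052, 0.3185, 0.1375]
eef_rot: [2.147, 1.571, -2.642]
force: [0.5, -0.2, -2.7]
grip_width: 0.0097
```

>>> play_rows(deltas=[[[1,0,0,0,0,0,0],[1,0,0,0,0,0,0],[0,0,0,0,0,0,0]]])

```text
time_s: 11.1
ee_pos: [0.4052, 0.3185, 0.1355]
eef_rot: [2.196, 1.571, -2.593]
force: [0.3, 0.6, -2.6]
grip_width: 0.0095
```

>>> play_rows(deltas=[[[1,0,0,0,0,0,0],[0.5,0,0,0,0,0,0],[0,0,0,0,0,0,0]]])

```text
time_s: 11.4
ee_pos: [0.4053, 0.3187, 0.1347]
eef_rot: [-0.797, 1.57, 0.698]
force: [-3.9, -1.1, 3.8]
grip_width: 0.0097
```

```bash
python3 - <<'E'
from h import *
p,R,o=pose(); print(p,o["force"],o["moment"])
cs={n:cam(n) for n in ["scene","side"]}
crop(cs["scene"]["img"],310,90,140,140,5,"pics/s6.png")
crop(cs["side"]["img"],200,170,170,190,4,"pics/d6.png")
E
```

```text
[0.4053 0.3187 0.1347] [-3.866  -1.0803  3.8324] [-0.1523  0.7457 -0.0303]
```

View pics/s6.png

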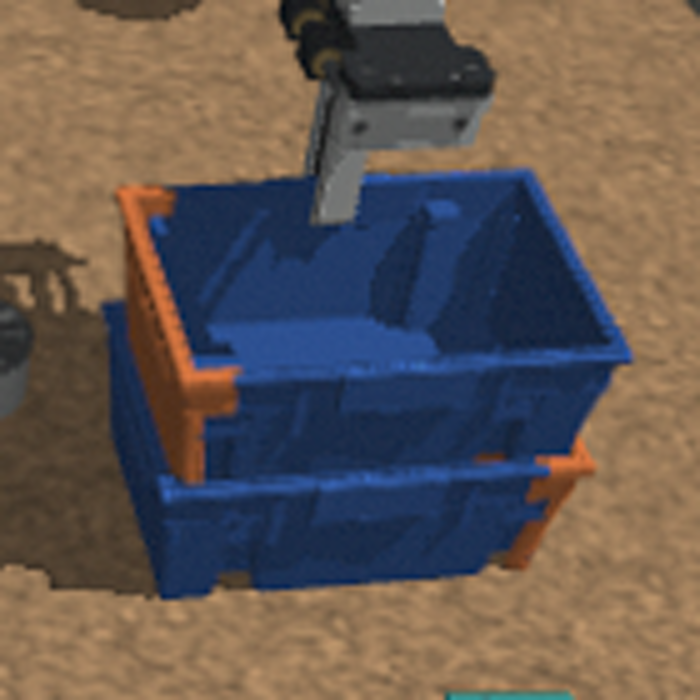

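View pics/d6.png

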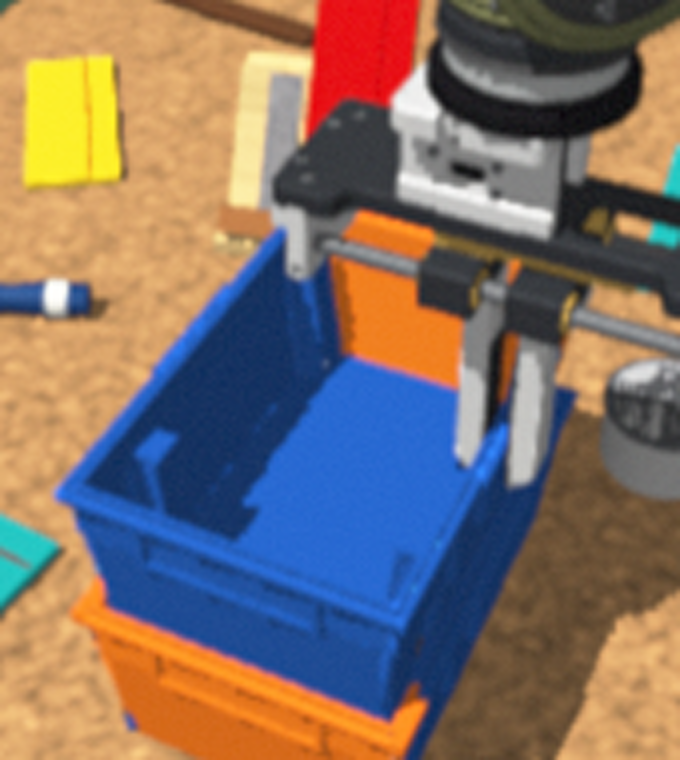

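>>> play_rows(deltas=[[[0.5,0,0,0,0,0,0],[0.5,0,0,0,0,0,0],[0,0,0,0,0,0,0]]], grip_force=30)

```text
time_s: 11.8
ee_pos: [0.4053, 0.3187, 0.1346]
eef_rot: [-0.843, 1.57, 0.652]
force: [-9.9, -4.6, 16.1]
grip_width: 0.0095
```

>>> play_rows(deltas=[[[0.5,0,0,0,0,0,0],[0.5,0,0,0,0,0,0],[0,0,0,0,0,0,0]]], grip_force=15)

```text
time_s: 12.1
ee_pos: [0.4053, 0.319, 0.1342]
eef_rot: [-0.641, 1.569, 0.853]
force: [-10.7, -3.7, 22.0]
grip_width: 0.0099
```

>>> play_rows(deltas=[[[-0.5,0,0,0,0,0,10],[-0.3,0,0,0,0,0,12],[0,0,0,0,0,0,15],[0,0,0,0,0,0,20],[0,0,0,0,0,0,26],[0,0,0,0,0,0,30]]], grip_force=5)

```text
time_s: 12.7
ee_pos: [0.4052, 0.3185, 0.1328]
eef_rot: [2.248, 1.571, -2.541]
force: [0.6, -0.0, 0.3]
grip_width: 0.0291
```

```bash
python3 - <<'E'
from h import *
p,R,o=pose(); print(p,o["force"],o["moment"],o["grip_width"])
import pickle
cs={n:cam(n) for n in ["scene","side"]}
crop(cs["scene"]["img"],310,90,140,140,5,"pics/s7.png")
crop(cs["side"]["img"],200,170,170,190,4,"pics/d7.png")
E
```

```text
[0.4052 0.3185 0.1328] [ 0.6205 -0.0153  0.3062] [0.1488 0.0426 0.0309] 0.02911313577334841
```

View pics/s7.png

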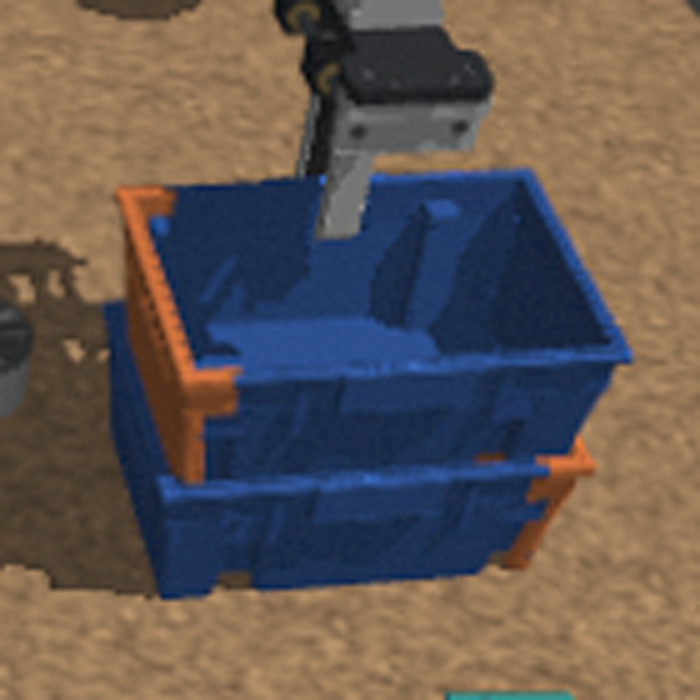

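View pics/d7.png

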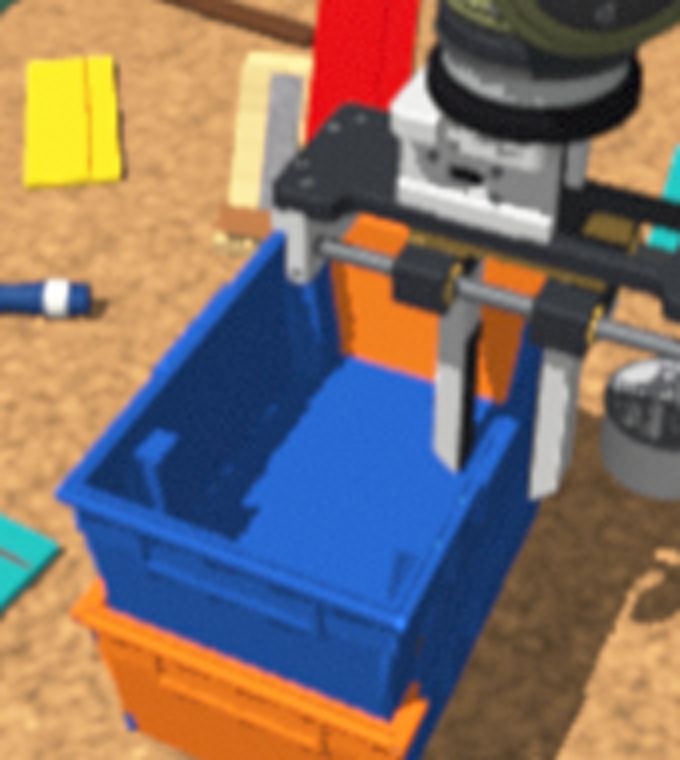

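>>> play_rows(deltas=[[[-10,0,0,0,0,0,30],[-20,0,0,0,0,0,30],[-30,0,0,0,0,0,30],[-30,0,0,0,0,0,30],[-30,0,0,0,0,0,30],[-20,0,0,0,0,0,30]]])

```text
time_s: 13.4
ee_pos: [0.4054, 0.3187, 0.276]
eef_rot: [-0.897, 1.568, 0.598]
force: [-0.7, 0.4, -0.4]
grip_width: 0.0299
```

```bash
python3 - <<'E'
from h import *
import pickle
cs={n:cam(n) for n in ["scene","side"]}; pickle.dump(cs,open("c4.pkl","wb"))
crop(cs["scene"]["img"],310,90,140,140,5,"pics/s8.png")
crop(cs["side"]["img"],200,170,170,190,4,"pics/d8.png")
crop(cs["side"]["img"],245,155,90,90,6,"pics/d8b.png")
c=pickle.load(open("c0.pkl","rb"))
crop(c["wrist"]["img"],220,120,190,160,4,"pics/w0b.png")
E
```

```text
(no output)
```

View pics/s8.png

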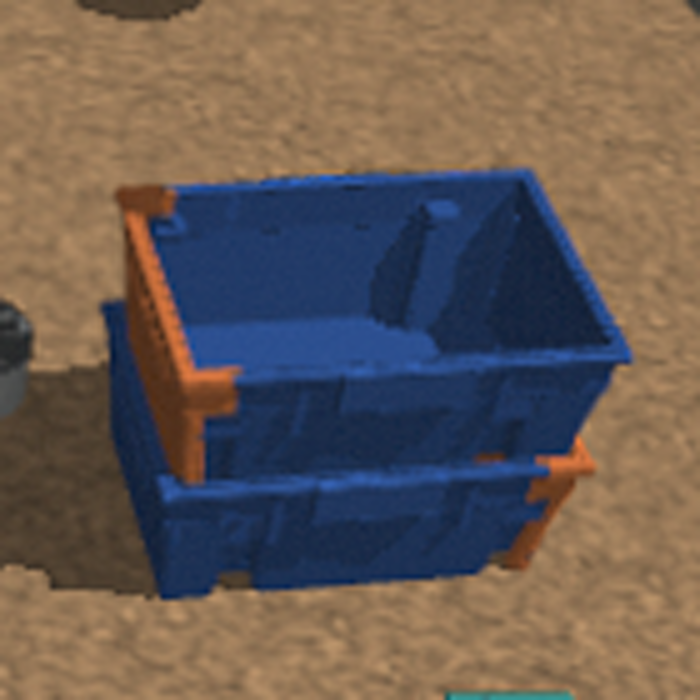

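View pics/d8.png

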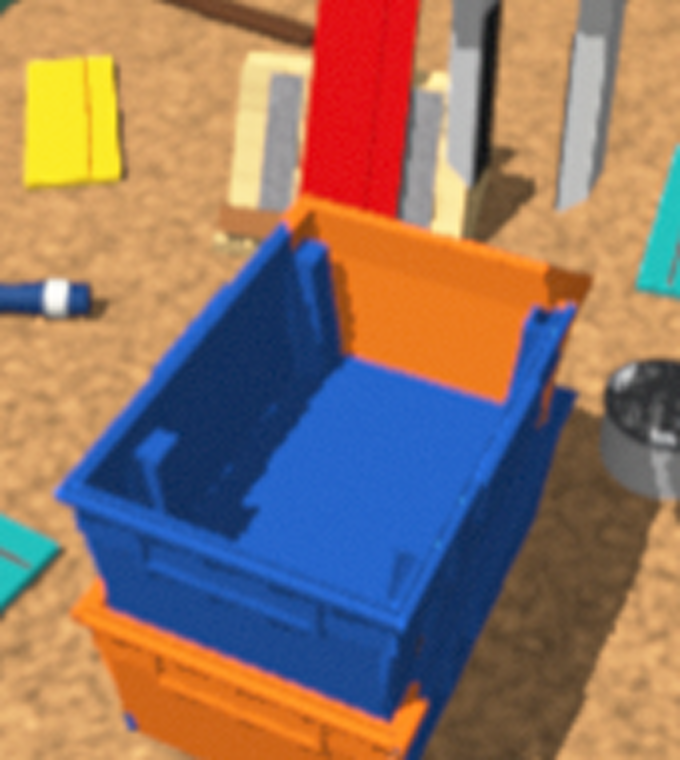

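View pics/d8b.png

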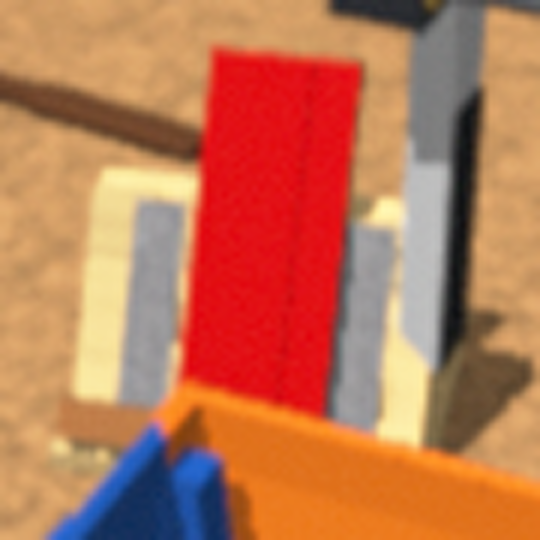

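View pics/w0b.png

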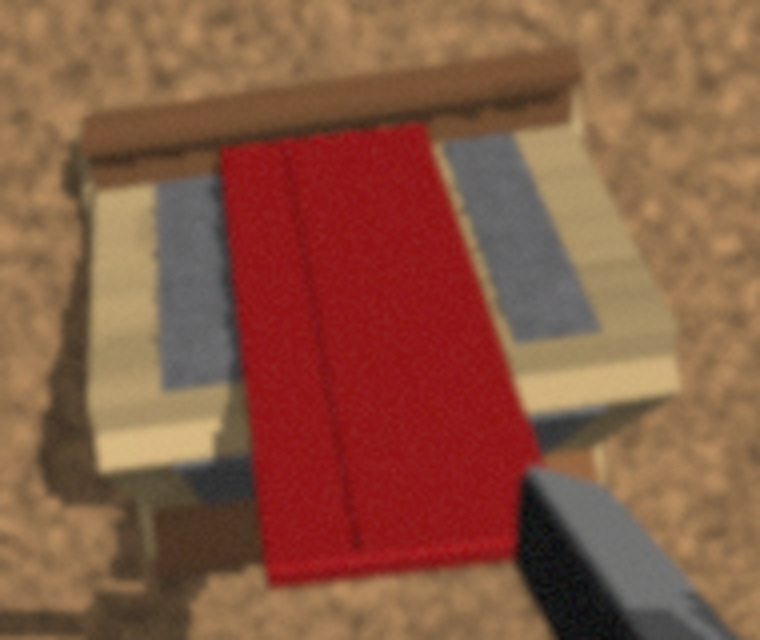

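```bash
python3 - <<'E'
from h import *
import pickle
c=pickle.load(open("c0.pkl","rb"));S,D,W=c["scene"],c["side"],c["wrist"]
def f(x0,y0,s,u,v): return ((u+.5)/s-.5+x0,(v+.5)/s-.5+y0)
w=lambda u,v:f(220,120,4,u,v);Q=lambda u,v:f(245,150,6,u,v);P=lambda u,v:f(215,175,6,u,v)
T1=tri([D,W,S],[Q(362,93),w(265,570),P(207,40)]);T2=tri([D,W,S],[Q(215,78),w(568,540),P(245,163)])
B1=tri([D,W],[Q(328,457),w(220,150)]);B2=tri([D,W],[Q(180,440),w(425,125)])
for t in (T1,T2,B1,B2): print(t)
for a,b in ((T1,T2),(B1,B2)):
    d=b[0]-a[0]; print("w",np.linalg.norm(d),"ang",np.degrees(np.arctan2(d[1],d[0])))
m=(T1[0]+T2[0]-B1[0]-B2[0])/2; print("up",m,np.linalg.norm(m),np.degrees(np.arccos(m[2]/np.linalg.norm(m))),np.degrees(np.arctan2(m[1],m[0])))
# rest: lip ends on side & wrist
L1=tri([D,W],[Q(60,432),w(580,48)]);L2=tri([D,W],[Q(416,475),w(82,115)])
print(L1,L2); d=L1[0]-L2[0];print(np.degrees(np.arctan2(d[1],d[0])),np.linalg.norm(d))
# upper tote
c=pickle.load(open("c4.pkl","rb"));S,D=c["scene"],c["side"]
a=lambda u,v:f(310,90,5,u,v); b=lambda u,v:f(200,170,4,u,v)
P=[tri([S,D],[a(*x),b(*y)]) for x,y in [((632,358),(57,496)),((528,170),(405,625)),((118,190),(592,278)),((193,380),(295,200))]]
for p in P: print(p)
q=np.array([p[0] for p in P]); print(q.mean(0))
ax=q[2]+q[3]-q[0]-q[1]; ay=q[0]+q[3]-q[1]-q[2]
print("yaw",np.degrees(np.arctan2(ax[1],ax[0])),np.degrees(np.arctan2(ay[1],ay[0])))
E
```

```text
(array([ 0.557 , -0.0299,  0.1621]), [np.float64(1.1128681056106193), np.float64(0.7775554798813407), np.float64(0.7358457622711632)])
(array([ 0.6198, -0.0253,  0.1598]), [np.float64(0.9907055538511721), np.float64(1.8017367077783513), np.float64(1.0657649216265441)])
(array([0.5442, 0.0459, 0.0342]), [np.float64(2.2598400605496725), np.float64(2.2598400605496787)])
(array([0.606 , 0.0536, 0.0322]), [np.float64(1.319163991553726), np.float64(1.3191639915538964)])
w 0.0630466356980721 ang 4.170117559828674
w 0.062343307239479714 ang 7.133216816972673
up [ 0.0133 -0.0773  0.1278] 0.14997433879328984 31.550278466313667 -80.23312794559592
(array([0.6493, 0.0765, 0.0405]), [np.float64(0.4612707050974433), np.float64(0.4612707050974558)]) (array([0.504 , 0.0563, 0.0429]), [np.float64(2.8822844158429417), np.float64(2.882284415842989)])
7.894679827589712 0.1467828906710978
(array([0.5582, 0.4141, 0.1554]), [np.float64(0.0703672157532371), np.float64(0.07036721575330716)])
(array([0.4106, 0.4243, 0.1565]), [np.float64(0.26624503802361105), np.float64(0.26624503802365335)])
(array([0.3939, 0.2078, 0.1568]), [np.float64(0.21857763388480653), np.float64(0.21857763388473533)])
(array([0.5438, 0.2009, 0.1589]), [np.float64(1.400839107332624), np.float64(1.4008391073326032)])
[0.4767 0.3118 0.1569]
yaw -94.14512373743608 -3.2881945686810075
```

```bash
cat >> h.py <<'E'
def plateR(psi,tilt):
    """tool frame for plate: width dir at angle psi deg, top leaning to -y side by tilt deg"""
    s=np.radians(psi);t=np.radians(tilt)
    w=np.array([np.cos(s),np.sin(s),0]); l=np.array([np.sin(s),-np.cos(s),0]); z=np.array([0,0,1.])
    u=l*np.sin(t)+z*np.cos(t); n=-l*np.cos(t)+z*np.sin(t)
    return Ro.from_matrix(np.array([-u,n,np.cross(-u,n)]).T),u,n,w,l
E
python3 - <<'E'
from h import *
R,u,n,w,l=plateR(6,28)
top=np.array([.5884,-.0276,.161])-.004*n
print(u,n,top,R.as_matrix())
e=plan([(top+u*.08,R,19)],30)
print(e[0])
E
```

```text
[ 0.0491 -0.4669  0.8829] [-0.0923  0.8781  0.4695] [ 0.5888 -0.0311  0.1591] [[-0.0491 -0.0923  0.9945]
 [ 0.4669  0.8781  0.1045]
 [-0.8829  0.4695  0.    ]]
[[[2.4,-11.4,-19.6,0.072,-0.018,0.021,30],[1.9,-12.7,-18.8,0.071,-0.017,0.022,30],[1.2,-14.1,-17.8,0.072,-0.018,0.021,30],[0.6,-15.4,-16.8,0.072,-0.017,0.022,30],[0,-16.6,-15.6,0.071,-0.018,0.021,30],[-0.7,-17.6,-14.4,0.072,-0.017,0.022,30],[-1.3,-18.6,-13.1,0.072,-0.018,0.021,30],[-1.9,-19.4,-11.7,0.071,-0.017,0.022,30],[-2.5,-20.2,-10.3,0.072,-0.018,0.021,30],[-3.2,-20.8,-8.7,0.071,-0.018,0.022,30]]]
[[[-3.7,-21.3,-7.2,0.072,-0.017,0.021,30],[-4.3,-21.6,-5.5,0.072,-0.018,0.022,30],[-4.9,-21.9,-3.9,0.071,-0.017,0.021,30],[-5.3,-22,-2.3,0.072,-0.018,0.022,30],[-5.9,-22,-0.6,0.072,-0.017,0.021,30],[-6.4,-21.9,1.2,0.071,-0.018,0.022,30],[-6.8,-21.5,2.7,0.072,-0.018,0.021,30],[-7.1,-21.2,4.5,0.072,-0.017,0.021,30],[-7.6,-20.6,6,0.071,-0.018,0.022,30]]]
[ 0.5927 -0.0685  0.2298]
```

>>> play_rows(deltas=[[[2.4,-11.4,-19.6,0.072,-0.018,0.021,30],[1.9,-12.7,-18.8,0.071,-0.017,0.022,30],[1.2,-14.1,-17.8,0.072,-0.018,0.021,30],[0.6,-15.4,-16.8,0.072,-0.017,0.022,30],[0,-16.6,-15.6,0.071,-0.018,0.021,30],[-0.7,-17.6,-14.4,0.072,-0.017,0.022,30],[-1.3,-18.6,-13.1,0.072,-0.018,0.021,30],[-1.9,-19.4,-11.7,0.071,-0.017,0.022,30],[-2.5,-20.2,-10.3,0.072,-0.018,0.021,30],[-3.2,-20.8,-8.7,0.071,-0.018,0.022,30]]])

```text
time_s: 14.5
ee_pos: [0.5035, 0.1136, 0.2478]
eef_rot: [1.249, 1.297, 2.02]
force: [0.2, -0.5, 0.3]
grip_width: 0.0301
```

>>> play_rows(deltas=[[[-3.7,-21.3,-7.2,0.072,-0.017,0.021,30],[-4.3,-21.6,-5.5,0.072,-0.018,0.022,30],[-4.9,-21.9,-3.9,0.071,-0.017,0.021,30],[-5.3,-22,-2.3,0.072,-0.018,0.022,30],[-5.9,-22,-0.6,0.072,-0.017,0.021,30],[-6.4,-21.9,1.2,0.071,-0.018,0.022,30],[-6.8,-21.5,2.7,0.072,-0.018,0.021,30],[-7.1,-21.2,4.5,0.072,-0.017,0.021,30],[-7.6,-20.6,6,0.071,-0.018,0.022,30],[0,0,0,0,0,0,30]]])

```text
time_s: 15.5
ee_pos: [0.5918, -0.0713, 0.2248]
eef_rot: [1.586, 1.083, 1.684]
force: [-1.1, 0.2, 0.4]
grip_width: 0.0298
```

```bash
python3 - <<'E'
from h import *
import pickle
p,R,o=pose(); print(p,o["qpos"]);print(R.as_matrix())
cs={n:cam(n) for n in ["scene","side","wrist"]}; pickle.dump(cs,open("c5.pkl","wb"))
cv2.imwrite("pics/w9.png",cs["wrist"]["img"][:,:,::-1])
crop(cs["side"]["img"],220,80,140,150,5,"pics/d9.png")
crop(cs["scene"]["img"],200,120,130,150,5,"pics/s9.png")
E
```

```text
[ 0.5918 -0.0713  0.2248] [-0.3722  0.5065  1.2628  0.4278  1.6113 -2.0756]
[[-0.0532 -0.0847  0.995 ]
 [ 0.4657  0.8793  0.0997]
 [-0.8833  0.4687 -0.0073]]
```

View pics/w9.png

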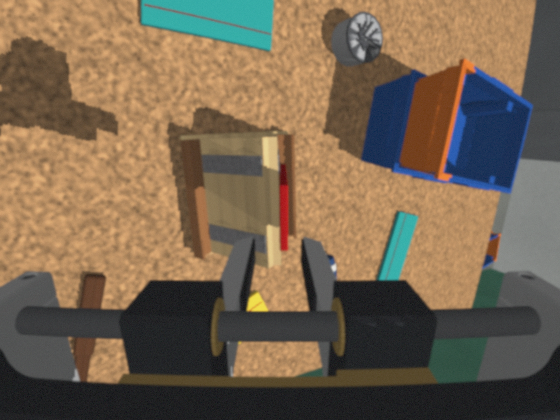

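View pics/d9.png

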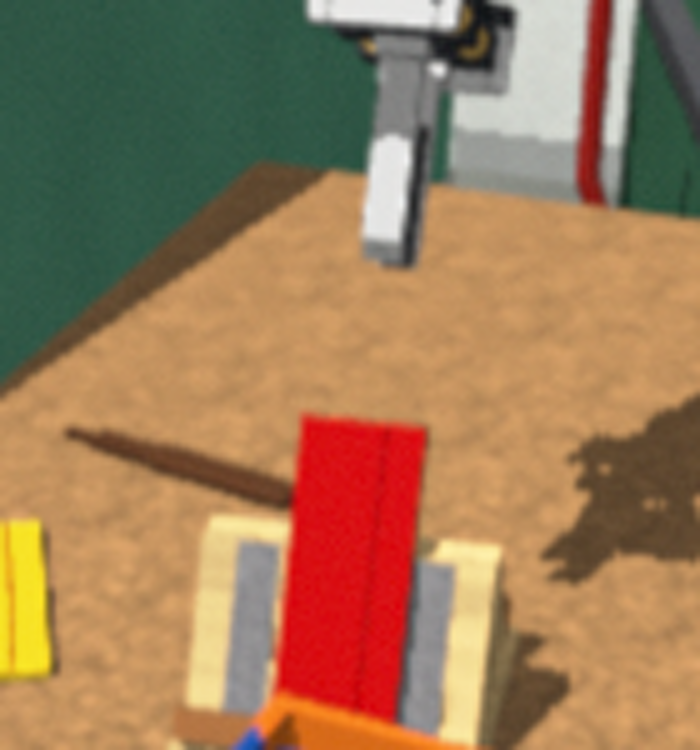

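View pics/s9.png

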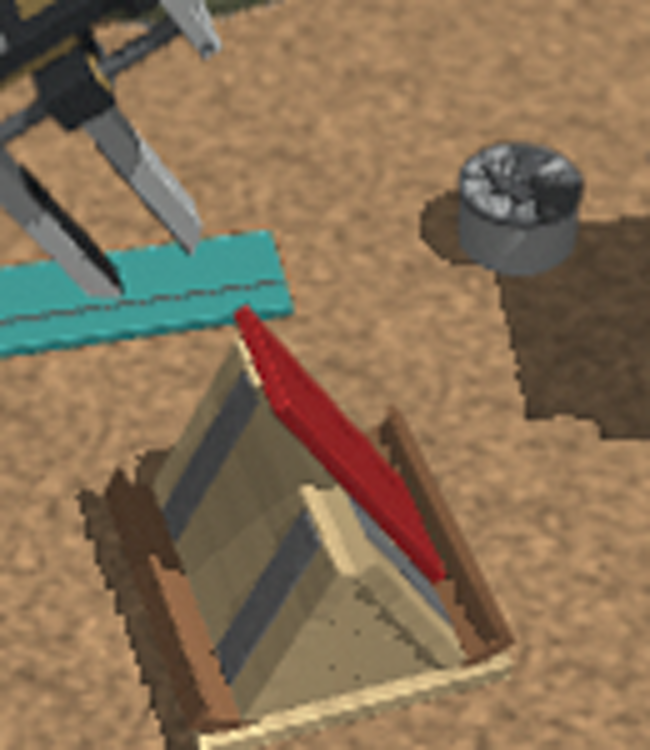

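```bash
python3 - <<'E'
from h import *
import pickle
c=pickle.load(open("c5.pkl","rb"))["wrist"]
crop(c["img"],180,120,130,160,4,"pics/w9b.png")
p,R,o=pose()
for d in (0,.04,.08,.12): print(d,proj(c,p+R.apply([d,0,0])),proj(c,p+R.apply([d,0,.032])),proj(c,p+R.apply([d,0,-.032])))
E
```

```text
0 [[278.6099 249.9222]] [[278.6179 292.8603]] [[278.5981 202.7756]]
0.04 [[278.408  230.2945]] [[278.4232 267.1623]] [[278.3898 190.5672]]
0.08 [[278.2635 216.2672]] [[278.2817 248.4983]] [[278.243  181.9741]]
0.12 [[278.155  205.7509]] [[278.1742 234.3487]] [[278.1341 175.5994]]
```

View pics/w9b.png

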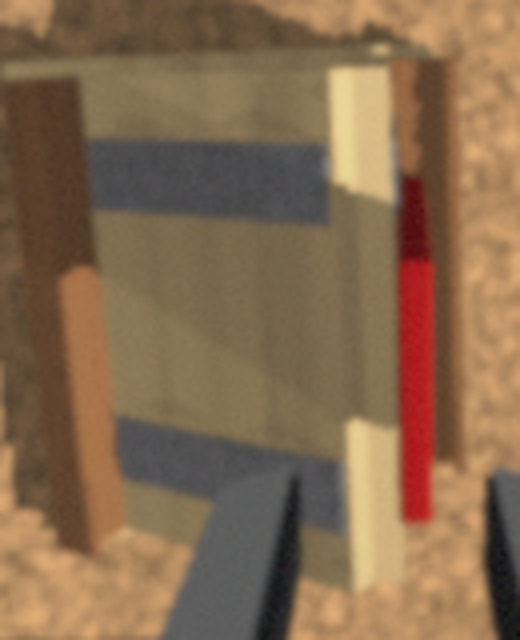

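>>> play_rows(deltas=[[[0,5,1,0,0,0,30],[15,0,0,0,0,0,30],[20,0,0,0,0,0,30],[15,0,0,0,0,0,30],[5,0,0,0,0,0,30],[0,0,0,0,0,0,30]]])

```text
time_s: 16.25
ee_pos: [0.5893, -0.0381, 0.1807]
eef_rot: [1.58, 1.084, 1.685]
force: [0.2, -0.3, -0.0]
grip_width: 0.03
```

```bash
python3 - <<'E'
from h import *
import pickle
p,R,o=pose(); print(p,o["force"])
c=cam("wrist"); crop(c["img"],180,140,180,160,4,"pics/w10.png")
for d in (0,.022): print(d,proj(c,p+R.apply([d,0,0])),proj(c,p+R.apply([d,0,.032])),proj(c,p+R.apply([d,0,-.032])))
E
```

```text
[ 0.5893 -0.0381  0.1807] [ 0.198  -0.2956 -0.0415]
0 [[277.5809 249.6925]] [[277.5841 292.6044]] [[277.5775 202.5775]]
0.022 [[277.5726 238.0507]] [[277.5759 277.4177]] [[277.5693 195.3136]]
```

View pics/w10.png

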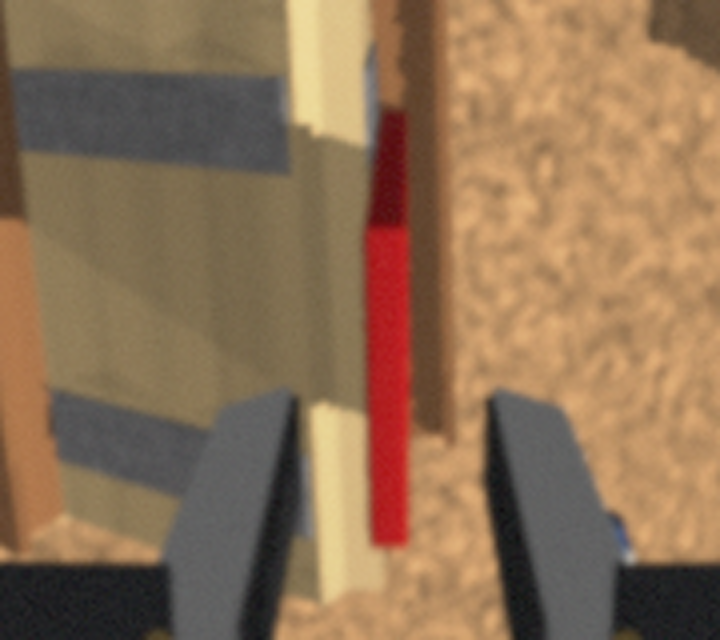

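The strip (top edge of the red plate) is centred between the fingers at column 277, rows 197–276, parallel to the jaws. Next I descend to grasp.

>>> play_rows(deltas=[[[10,0,0,0,0,0,30],[15,0,0,0,0,0,30],[15,0,0,0,0,0,30],[15,0,0,0,0,0,30],[10,0,0,0,0,0,30],[2,0,0,0,0,0,30],[0,0,0,0,0,0,30]]])

```text
time_s: 17.0
ee_pos: [0.586, -0.0077, 0.1212]
eef_rot: [1.58, 1.084, 1.684]
force: [-0.5, -0.2, 0.1]
grip_width: 0.03
```

>>> play_rows(deltas=[[[0,0,0,0,0,0,20],[0,0,0,0,0,0,14],[0,0,0,0,0,0,8],[0,0,0,0,0,0,4],[0,0,0,0,0,0,4],[0,0,0,0,0,0,4]]], grip_force=25)

```text
time_s: 17.6
ee_pos: [0.5861, -0.0075, 0.122]
eef_rot: [1.578, 1.084, 1.682]
force: [-1.1, 3.2, 5.8]
grip_width: 0.0076
```

```bash
python3 - <<'E'
from h import *
import pickle
p,R,o=pose(); print(p,o["force"],o["moment"],o["grip_width"])
cs={n:cam(n) for n in ["scene","side","wrist"]}
crop(cs["wrist"]["img"],180,140,180,160,3,"pics/w11.png")
crop(cs["side"]["img"],220,80,140,150,4,"pics/d11.png")
crop(cs["scene"]["img"],200,120,130,150,4,"pics/s11.png")
E
```

```text
[ 0.5861 -0.0075  0.122 ] [-1.1265  3.2006  5.8491] [1.4405 0.161  0.1359] 0.007600374832466467
```

View pics/d11.png

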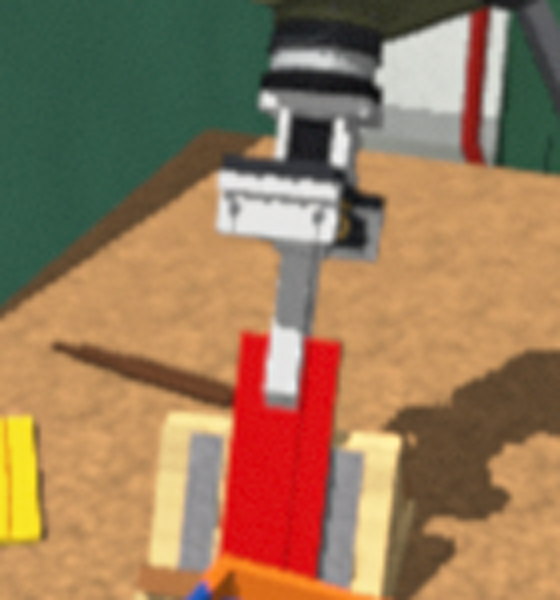

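View pics/s11.png

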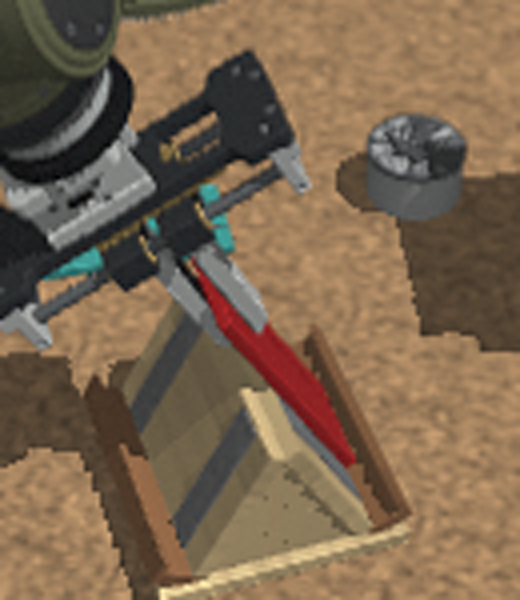

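>>> play_rows(deltas=[[[-2,1,0,0,0,0,4],[-4,1,0,0,0,0,4],[-8,0,0,0,0,0,4],[-12,0,0,0,0,0,4],[-16,0,0,0,0,0,4],[-20,0,0,0,0,0,4],[-20,5,0,0,0,0,4],[-20,5,0,0,0,0,4],[-10,5,0,0,0,0,4],[0,0,0,0,0,0,4]]], grip_force=35)

```text
time_s: 18.75
ee_pos: [0.5908, -0.0455, 0.23]
eef_rot: [1.574, 1.086, 1.678]
force: [-0.6, -0.6, -2.2]
grip_width: 0.008
```

```bash
python3 - <<'E'
from h import *
import pickle
p,R,o=pose(); print(p,o["force"],o["moment"],o["grip_width"])
print(R.as_matrix())
cs={n:cam(n) for n in ["scene","side","wrist"]}; pickle.dump(cs,open("c6.pkl","wb"))
crop(cs["side"]["img"],230,60,140,150,5,"pics/d12.png")
crop(cs["scene"]["img"],200,100,130,150,5,"pics/s12.png")
E
```

```text
[ 0.5908 -0.0455  0.23  ] [-0.5878 -0.5861 -2.1955] [-0.3852 -0.1269 -0.0443] 0.007965539781238174
[[-0.0498 -0.0914  0.9946]
 [ 0.4635  0.88    0.1041]
 [-0.8847  0.4662 -0.0015]]
```

View pics/d12.png

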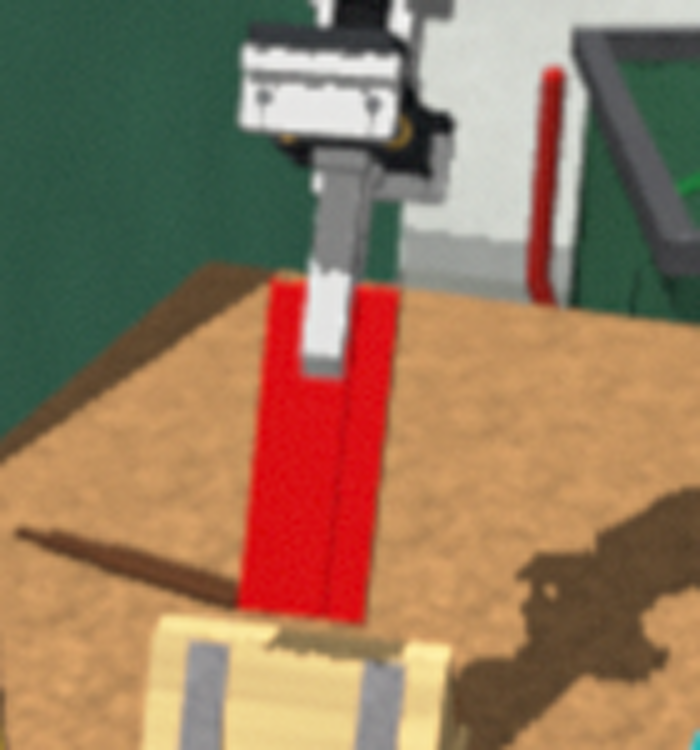

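View pics/s12.png

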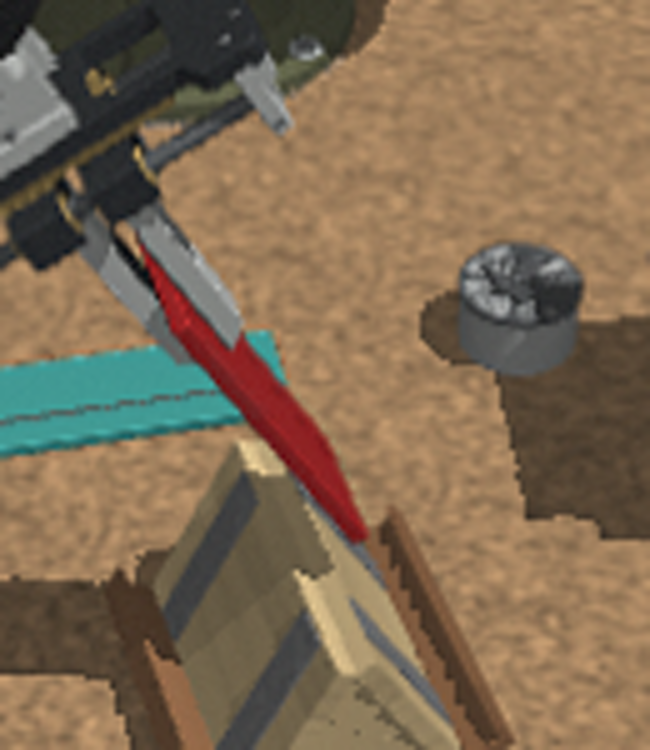

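```bash
python3 - <<'E'
from h import *
import pickle
c=pickle.load(open("c6.pkl","rb"));S,D=c["scene"],c["side"]
def f(x0,y0,s,u,v): return ((u+.5)/s-.5+x0,(v+.5)/s-.5+y0)
a=lambda u,v:f(200,100,5,u,v); b=lambda u,v:f(230,60,5,u,v)
p,R,o=pose()
for n,x,y in [("bot+x",(365,538),(240,608)),("bot-x",(330,440),(365,623)),("top+x",(188,328),(270,283)),("top-x",(145,243),(400,292))]:
    t=tri([S,D],[a(*x),b(*y)]); print(n,t[0],np.round(t[1],1),"tool mm",R.inv().apply(t[0]-p)*1000)
# using side view alone with plate-front plane tool y=+4
n=R.apply([0,1,0]);
for y in [(240,608),(365,623),(270,283),(400,292)]:
    o_,d=ray(D,b(*y)); q=o_+d*(((p+.004*n)-o_)@n)/(d@n); print(R.inv().apply(q-p)*1000)
E
```

```text
bot+x [0.6122 0.0118 0.1287] [0.1 0.1] tool mm [112.256    1.6732  28.5544]
bot-x [0.5498 0.0071 0.1301] [1.1 1.1] tool mm [112.2127   3.859  -34.0389]
top+x [ 0.6234 -0.06    0.268 ] [0.5 0.5] tool mm [-44.7355   2.6729  31.3975]
top-x [ 0.5632 -0.0706  0.2658] [2.1 2.1] tool mm [-44.5721  -2.2826 -29.5503]
[112.0271   4.      27.8627]
[111.4273   4.     -34.8472]
[-44.2233   4.      31.3825]
[-45.4971   4.     -32.0655]
```

```bash
cat > t.py <<'E'
from h import *
C=np.array([.4767,.3118]); PSI=-4.2
def tcp(tilt,zb,off=.063,L=.114,corr=-.02):
    R,u,n,w,l=plateR(PSI,tilt)
    e=l[:2]; B=np.r_[C+e*off,zb]
    # B = TCP + L*x -.004*y (+w shift)
    p=B+u*L+n*.004+w*.002
    return p,R*Ro.from_rotvec([0,corr,0])
E
python3 - <<'E'
from t import *
p,R,o=pose()
pb,Rb=tcp(20,.195)
print(pb)
e=plan([((.591,-.05,.30),R,3),(pb,Rb,18)],4)
print(e[0])
E
```

```text
[0.4715 0.2137 0.3035]
[[[-22.2,9.8,0,0,0,0,4],[-22.3,9.8,0,0,0,0,4],[-22.2,9.8,0,0,0,0,4],[7,13.6,-5.1,0.009,-0.005,-0.008,4],[6.9,13.5,-5.2,0.009,-0.006,-0.007,4],[6.7,13.6,-5.4,0.009,-0.005,-0.008,4],[6.6,13.6,-5.5,0.008,-0.006,-0.008,4],[6.4,13.6,-5.7,0.009,-0.005,-0.007,4],[6.4,13.6,-5.9,0.009,-0.005,-0.008,4],[6.2,13.5,-6,0.009,-0.006,-0.008,4]]]
[[[6,13.6,-6.1,0.009,-0.005,-0.008,4],[5.9,13.6,-6.3,0.009,-0.006,-0.007,4],[5.8,13.5,-6.5,0.009,-0.005,-0.008,4],[5.6,13.6,-6.6,0.008,-0.005,-0.008,4],[5.5,13.5,-6.8,0.009,-0.006,-0.007,4],[5.4,13.5,-6.9,0.009,-0.005,-0.008,4],[5.2,13.5,-7,0.009,-0.006,-0.008,4],[5,13.4,-7.2,0.009,-0.005,-0.007,4],[5,13.4,-7.4,0.009,-0.005,-0.008,4],[4.8,13.4,-7.5,0.009,-0.006,-0.008,4]]]
[[[4.6,13.4,-7.6,0.008,-0.005,-0.007,4]]]
[0.4715 0.2137 0.3035]
```

>>> play_rows(deltas=[[[-22.2,9.8,0,0,0,0,4],[-22.3,9.8,0,0,0,0,4],[-22.2,9.8,0,0,0,0,4],[7,13.6,-5.1,0.009,-0.005,-0.008,4],[6.9,13.5,-5.2,0.009,-0.006,-0.007,4],[6.7,13.6,-5.4,0.009,-0.005,-0.008,4],[6.6,13.6,-5.5,0.008,-0.006,-0.008,4],[6.4,13.6,-5.7,0.009,-0.005,-0.007,4],[6.4,13.6,-5.9,0.009,-0.005,-0.008,4],[6.2,13.5,-6,0.009,-0.006,-0.008,4]]])

```text
time_s: 19.9
ee_pos: [0.5441, 0.0532, 0.3011]
eef_rot: [1.569, 1.139, 1.601]
force: [-0.4, 0.5, -2.6]
grip_width: 0.008
```

>>> play_rows(deltas=[[[6,13.6,-6.1,0.009,-0.005,-0.008,4],[5.9,13.6,-6.3,0.009,-0.006,-0.007,4],[5.8,13.5,-6.5,0.009,-0.005,-0.008,4],[5.6,13.6,-6.6,0.008,-0.005,-0.008,4],[5.5,13.5,-6.8,0.009,-0.006,-0.007,4],[5.4,13.5,-6.9,0.009,-0.005,-0.008,4],[5.2,13.5,-7,0.009,-0.006,-0.008,4],[5,13.4,-7.2,0.009,-0.005,-0.007,4],[5,13.4,-7.4,0.009,-0.005,-0.008,4],[4.8,13.4,-7.5,0.009,-0.006,-0.008,4]]])

```text
time_s: 20.9
ee_pos: [0.4776, 0.1995, 0.303]
eef_rot: [1.524, 1.215, 1.456]
force: [-0.1, -0.6, -2.3]
grip_width: 0.0078
```

>>> play_rows(deltas=[[[4.6,13.4,-7.6,0.008,-0.005,-0.007,4],[0,0,0,0,0,0,4]]])

```text
time_s: 21.1
ee_pos: [0.4707, 0.2149, 0.3035]
eef_rot: [1.516, 1.221, 1.442]
force: [-0.1, 0.0, -2.2]
grip_width: 0.0079
```

```bash
python3 - <<'E'
from t import *
import pickle
p,R,o=pose(); print(p,o["qpos"],o["force"],o["grip_width"])
pb,Rb=tcp(20,.195); print((R.inv()*Rb).as_rotvec(),R.inv().apply(pb-p)*1000)
cs={n:cam(n) for n in ["scene","side","wrist"]}; pickle.dump(cs,open("c7.pkl","wb"))
crop(cs["side"]["img"],190,80,200,200,3.5,"pics/d13.png")
crop(cs["scene"]["img"],290,60,150,150,4,"pics/s13.png")
p1,R1=tcp(20,.085)
plan([(p1,R1,9)],4)
E
```

```text
[0.4707 0.2149 0.3035] [ 0.1847  0.0767  1.5963  0.339   1.3683 -1.3637] [-0.1124  0.0315 -2.2433] 0.007854451545526624
[ 0.0023 -0.0009  0.    ] [-0.3471 -1.063   0.9203]
[[[11.5,-4.1,-0.3,0,0,0,4],[11.5,-4.2,-0.2,0,0,0,4],[11.5,-4.1,-0.3,0,0,0,4],[11.6,-4.2,-0.3,0,0,0,4],[11.5,-4.1,-0.2,0,0,0,4],[11.5,-4.2,-0.3,0.001,0,0,4],[11.5,-4.1,-0.2,0,0,0,4],[11.5,-4.1,-0.3,0,0,0,4],[11.5,-4.2,-0.3,0,0,0,4]]]
```

View pics/d13.png

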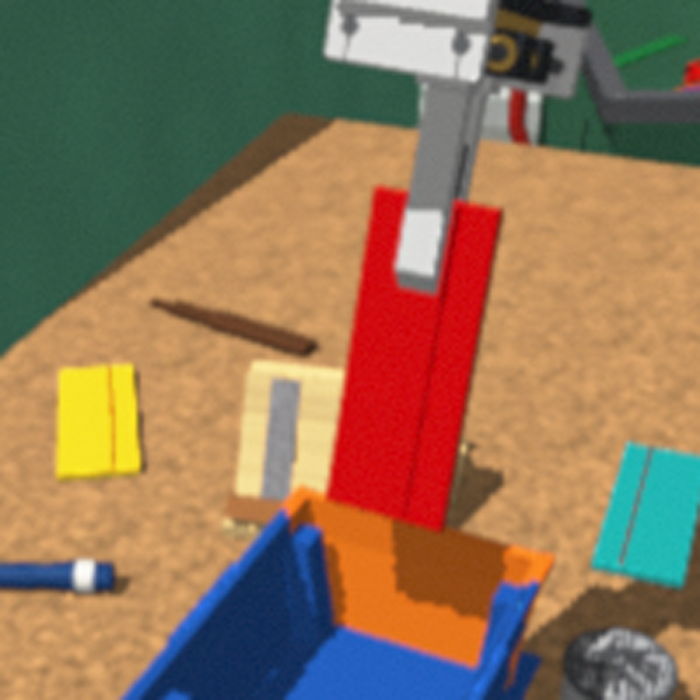

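View pics/s13.png

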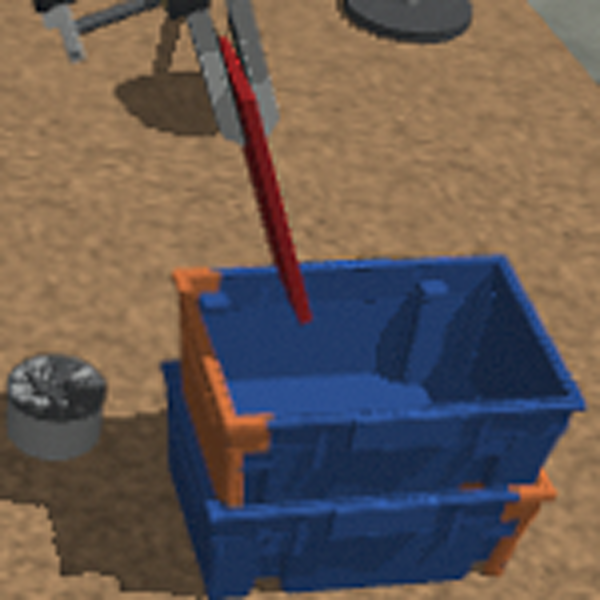

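```bash
python3 - <<'E'
from t import *
import pickle
c=pickle.load(open("c7.pkl","rb"));S,D=c["scene"],c["side"]
def f(x0,y0,s,u,v): return ((u+.5)/s-.5+x0,(v+.5)/s-.5+y0)
t=tri([S,D],[f(290,60,4,305,322),f(190,80,3.5,330,500)]); print(t)
R,u,n,w,l=plateR(PSI,20)
# expected front-bottom +x corner
B=np.r_[C+l[:2]*.063,.195]; print(B+n*.008+w*.032)
E
```

```text
(array([0.5035, 0.2505, 0.1957]), [np.float64(0.12237553861627702), np.float64(0.12237553861622227)])
[0.5046 0.2541 0.1977]
```

>>> play_rows(deltas=[[[11.5,-4.1,-0.3,0,0,0,4],[11.5,-4.2,-0.2,0,0,0,4],[11.5,-4.1,-0.3,0,0,0,4],[11.5,-4.2,-0.3,0,0,0,4],[11.5,-4.1,-0.2,0,0,0,4],[11.5,-4.2,-0.3,0,0,0,4],[11.5,-4.1,-0.2,0,0,0,4],[8,-2.9,-0.3,0,0,0,4],[4,-1.5,0,0,0,0,4],[0,0,0,0,0,0,4]]])

```text
time_s: 22.25
ee_pos: [0.4715, 0.2139, 0.2054]
eef_rot: [1.514, 1.221, 1.438]
force: [-0.2, -0.7, -1.9]
grip_width: 0.0079
```

```bash
python3 - <<'E'
from t import *
import pickle
p,R,o=pose(); print(p,o["qpos"],o["force"],o["moment"])
pb,Rb=tcp(20,.085); print(R.inv().apply(pb-p)*1000,(R.inv()*Rb).as_rotvec())
cs={n:cam(n) for n in ["scene","side","wrist"]}; pickle.dump(cs,open("c8.pkl","wb"))
crop(cs["side"]["img"],190,100,200,200,3.5,"pics/d14.png")
crop(cs["scene"]["img"],290,60,150,150,4,"pics/s14.png")
E
```

```text
[0.4715 0.2139 0.2054] [ 0.1824  0.1479  1.7467  0.3633  1.1597 -1.444 ] [-0.2386 -0.6927 -1.8569] [-0.2707  0.029  -0.0163]
[11.1207 -4.2345 -0.258 ] [ 0.0006  0.0005 -0.0001]
```

View pics/d14.png

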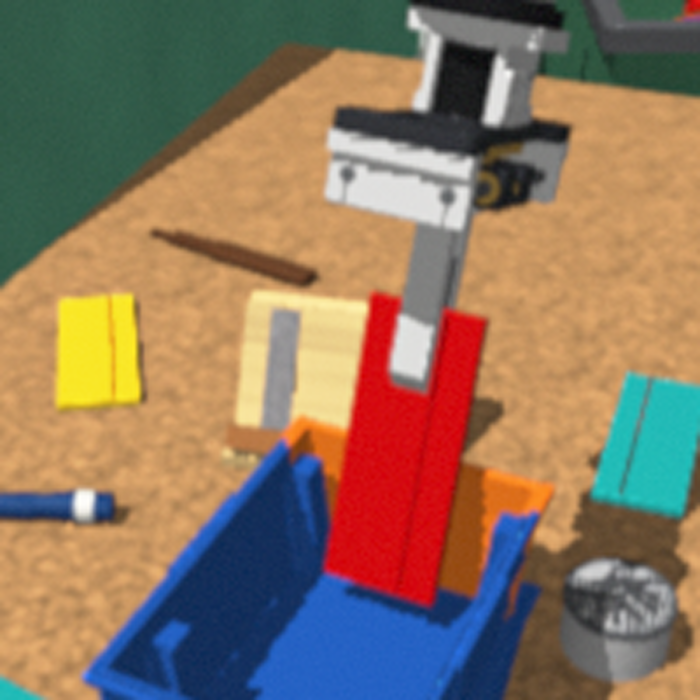

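View pics/s14.png

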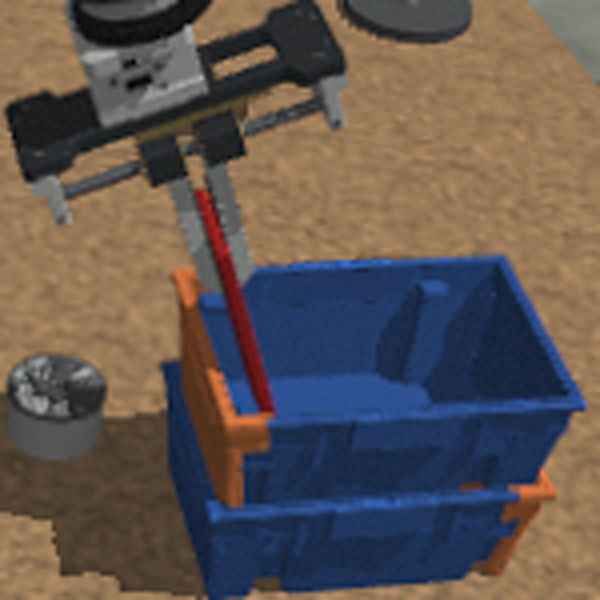

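>>> play_rows(deltas=[[[2.8,0,0,0,0,0,4],[4.7,-1,0,0,0,0,4],[3.8,-1.4,0,0,0,0,4],[2.8,-1,0,0,0,0,4],[1.9,-0.7,0,0,0,0,4],[0,0,0,0,0,0,4]]])

```text
time_s: 23.0
ee_pos: [0.472, 0.2154, 0.1891]
eef_rot: [1.514, 1.221, 1.437]
force: [0.4, -0.3, -2.4]
grip_width: 0.0081
```

>>> play_rows(deltas=[[[0.9,-0.3,0,0,0,0,4],[0.9,-0.3,0,0,0,0,4],[0,0,0,0,0,0,4]]])

```text
time_s: 23.3
ee_pos: [0.4721, 0.2155, 0.1874]
eef_rot: [1.512, 1.221, 1.436]
force: [-0.7, -0.5, -2.7]
grip_width: 0.0082
```

>>> play_rows(deltas=[[[0.9,-0.3,0,0,0,0,4],[0.5,-0.2,0,0,0,0,4],[0,0,0,0,0,0,4]]])

```text
time_s: 23.6
ee_pos: [0.4721, 0.2155, 0.1859]
eef_rot: [1.513, 1.221, 1.436]
force: [-0.1, -0.6, -1.6]
grip_width: 0.0081
```

>>> play_rows(deltas=[[[0.9,-0.3,0,0,0,0,4],[0.5,-0.2,0,0,0,0,4],[0,0,0,0,0,0,4]]])

```text
time_s: 23.9
ee_pos: [0.4724, 0.2155, 0.1853]
eef_rot: [1.51, 1.22, 1.434]
force: [-1.3, -3.7, 6.4]
grip_width: 0.0077
```

>>> play_rows(deltas=[[[0.5,-0.2,0,0,0,0,4],[0.5,-0.2,0,0,0,0,4],[0,0,0,0,0,0,4]]])

```text
time_s: 24.2
ee_pos: [0.4728, 0.2155, 0.1851]
eef_rot: [1.506, 1.22, 1.43]
force: [-4.3, -4.7, 13.7]
grip_width: 0.008
```

```bash
python3 - <<'E'
from t import *
p,R,o=pose()
print(p,-R.as_matrix()[:,0])
L=np.array([.114,-.004,-.002]); B=p+R.apply(L)+np.array([0,0,.0003]); print("pivot",B,"dist from centre along e",(B[:2]-C)@plateR(PSI,20)[4][:2])
w=plateR(PSI,20)[3]
for s in (1,-1):
    R2=Ro.from_rotvec(w*np.radians(s*1))*R; print(s,np.degrees(np.arccos(-R2.as_matrix()[2,0])))
s=1 if np.arccos(-(Ro.from_rotvec(w*.02)*R).as_matrix()[2,0])>np.arccos(-R.as_matrix()[2,0]) else -1
wps=[]
for k in range(1,15):
    R2=Ro.from_rotvec(w*np.radians(s*k*.4))*R; wps.append((B-R2.apply(L),R2,1))
plan(wps,4)
E
```

```text
[0.4728 0.2155 0.1851] [-0.0482 -0.3405  0.939 ]
pivot [0.476  0.2507 0.0769] dist from centre along e 0.06095544047153038
1 21.113952661287783
-1 19.11849056483224
[[[-0.3,-0.7,0,0,0,0.007,4],[0,-0.8,0,0,0,0.007,4],[-0.1,-0.8,0,0,0,0.007,4],[0,-0.8,0,0.001,0,0.007,4],[0,-0.8,0,0,0,0.007,4],[0,-0.8,0,0,0,0.007,4],[-0.1,-0.8,0,0,0,0.007,4],[0,-0.8,0,0,0,0.007,4],[0,-0.8,0,0,0,0.007,4],[0,-0.8,0,0.001,0,0.007,4]]]
[[[-0.1,-0.8,0,0,0,0.007,4],[0,-0.8,0,0,0,0.007,4],[0,-0.7,0,0,0,0.007,4],[0,-0.8,0,0,0,0.007,4]]]
```

>>> play_rows(deltas=[[[-0.3,-0.7,0,0,0,0.007,4],[0,-0.8,0,0,0,0.007,4],[-0.1,-0.8,0,0,0,0.007,4],[0,-0.8,0,0,0,0.007,4],[0,-0.8,0,0,0,0.007,4],[0,-0.8,0,0,0,0.007,4],[-0.1,-0.8,0,0,0,0.007,4],[0,-0.8,0,0,0,0.007,4],[0,0,0,0,0,0,4]]])

```text
time_s: 25.1
ee_pos: [0.4723, 0.2094, 0.1829]
eef_rot: [1.516, 1.164, 1.44]
force: [-3.7, -3.5, 10.9]
grip_width: 0.008
```

```bash
python3 - <<'E'
from t import *
import pickle
p,R,o=pose(); print(p,o["force"],o["moment"],np.degrees(np.arccos(-R.as_matrix()[2,0])))
cs={n:cam(n) for n in ["scene","side","wrist"]}; pickle.dump(cs,open("c9.pkl","wb"))
crop(cs["side"]["img"],190,100,200,200,3.5,"pics/d15.png")
crop(cs["scene"]["img"],300,90,110,110,6,"pics/s15.png")
cv2.imwrite("pics/w15.png",cs["wrist"]["img"][:,:,::-1])
E
```

```text
[0.4723 0.2094 0.1829] [-3.6943 -3.4865 10.9396] [0.0707 0.8031 0.3715] 23.325275722859963
```

View pics/s15.png

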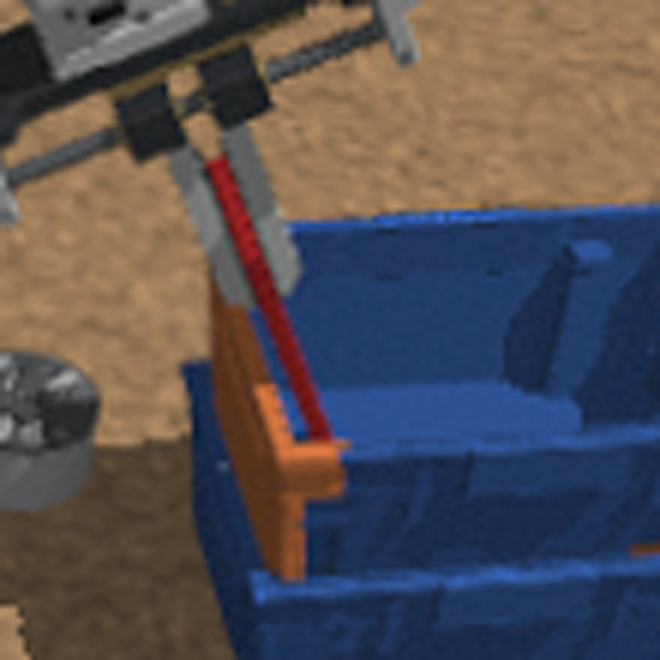

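View pics/w15.png

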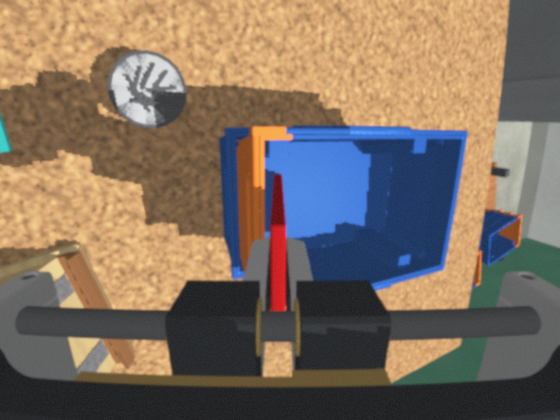

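>>> play_rows(deltas=[[[-0.2,-0.8,0,0,0,0.007,4],[0,-0.8,0,0,0,0.007,4],[0,0,0,0,0,0,4]]])

```text
time_s: 25.55
ee_pos: [0.4721, 0.2079, 0.1823]
eef_rot: [1.518, 1.15, 1.442]
force: [-3.6, -3.2, 9.4]
grip_width: 0.0077
```

>>> play_rows(deltas=[[[-0.1,-0.8,0,0,0,0.007,4],[0,-0.4,0,0,0,0.004,4],[0,0,0,0,0,0,4]]])

```text
time_s: 25.85
ee_pos: [0.472, 0.2067, 0.1819]
eef_rot: [1.519, 1.139, 1.444]
force: [-2.1, -3.9, 9.6]
grip_width: 0.0079
```

>>> play_rows(deltas=[[[0,-0.8,0,0,0,0.007,4],[0,-0.4,0,0,0,0.004,4],[0,0,0,0,0,0,4]]])

```text
time_s: 26.15
ee_pos: [0.472, 0.2056, 0.1814]
eef_rot: [1.52, 1.128, 1.445]
force: [-2.1, -3.3, 9.7]
grip_width: 0.0078
```

```bash
python3 - <<'E'
from t import *
import pickle
p,R,o=pose(); print(p,o["force"],o["moment"],np.degrees(np.arccos(-R.as_matrix()[2,0])))
B=p+R.apply([.114,-.004,-.002]); e=plateR(PSI,20)[4][:2]; print(B,(B[:2]-C)@e)
Q=p+R.apply([.114-.0905,-.004,0]); print("back at wall height",Q,(Q[:2]-C)@e)
cs={n:cam(n) for n in ["scene","side","wrist"]}; pickle.dump(cs,open("c10.pkl","wb"))
crop(cs["side"]["img"],250,160,110,110,6,"pics/d16.png")
crop(cs["scene"]["img"],300,90,110,110,6,"pics/s16.png")
crop(cs["wrist"]["img"],200,110,150,150,4,"pics/w16.png")
E
```

```text
[0.472  0.2056 0.1814] [-2.0862 -3.3054  9.6752] [-0.0014  0.6217  0.2215] 25.36716261511251
[0.4759 0.2506 0.0766] 0.061113339926455325
back at wall height [0.473  0.212  0.1585] 0.09984497958259336
```

View pics/s16.png

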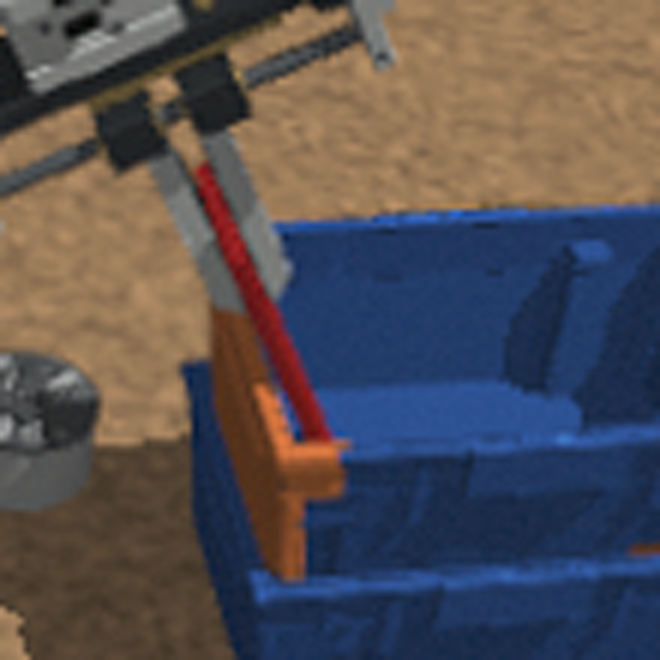

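View pics/w16.png

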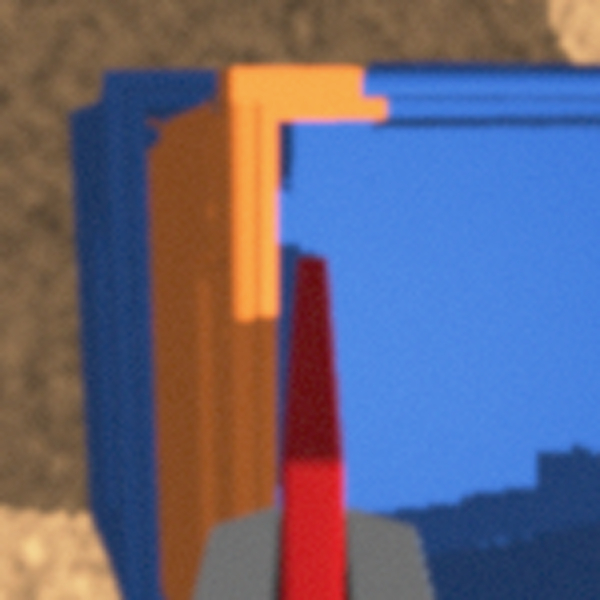

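View pics/d16.png

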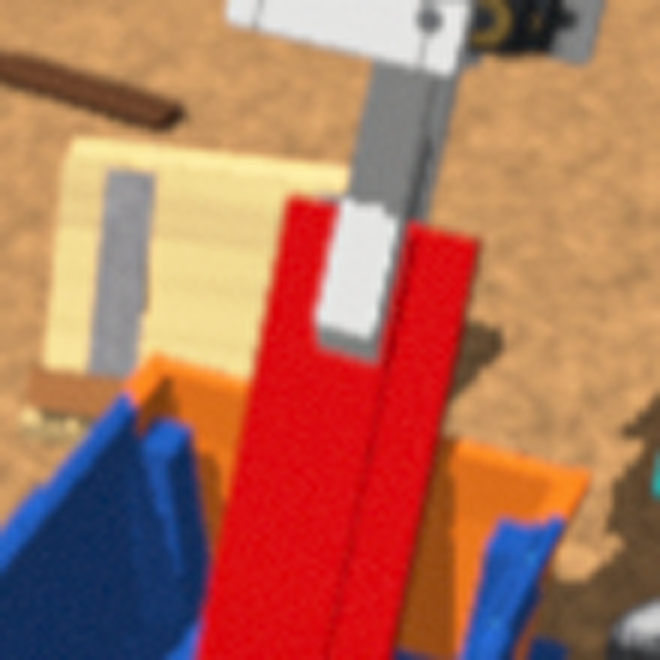

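>>> play_rows(deltas=[[[-0.5,-0.5,0,0,0,0,4],[-0.2,-0.5,0,0,0,0,4],[-0.2,-0.5,0,0,0,0,4],[0,0,0,0,0,0,4]]])

```text
time_s: 26.7
ee_pos: [0.4718, 0.2045, 0.1812]
eef_rot: [1.522, 1.127, 1.446]
force: [0.2, 4.2, 6.2]
grip_width: 0.0079
```

>>> play_rows(deltas=[[[-0.2,-0.5,0,0,0,0,4],[0,0,0,0,0,0,4]]])

```text
time_s: 26.9
ee_pos: [0.4717, 0.204, 0.1811]
eef_rot: [1.522, 1.127, 1.446]
force: [0.4, 4.5, 5.5]
grip_width: 0.008
```

>>> play_rows(deltas=[[[0,-0.5,0,0,0,0.004,4],[0,-0.4,0,0,0,0.004,4],[0,0,0,0,0,0,4]]])

```text
time_s: 27.2
ee_pos: [0.4717, 0.2031, 0.1808]
eef_rot: [1.522, 1.119, 1.447]
force: [0.0, 3.8, 6.8]
grip_width: 0.0082
```

```bash
python3 - <<'E'
from t import *
p,R,o=pose(); print(p,o["force"],o["moment"],np.degrees(np.arccos(-R.as_matrix()[2,0])))
c=cam("wrist")
crop(c["img"],200,110,150,150,4,"pics/w17.png")
E
```

```text
[0.4717 0.2031 0.1808] [0.0079 3.8108 6.7794] [ 1.9814 -0.1001  0.0136] 25.87925880270738
```

View pics/w17.png

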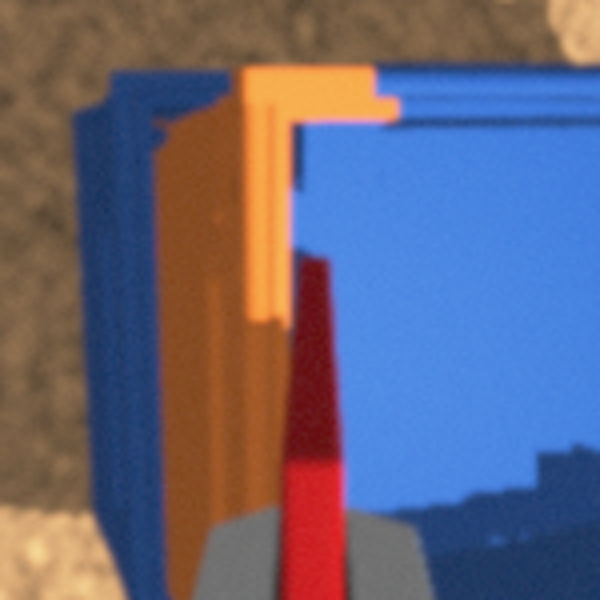

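>>> play_rows(deltas=[[[0,0,0,0,0,0,4],[0,0,0,0,0,0,4],[0,0,0,0,0,0,4]]], grip_force=8)

```text
time_s: 27.55
ee_pos: [0.4716, 0.2026, 0.1804]
eef_rot: [1.522, 1.121, 1.447]
force: [-0.3, -0.4, 5.1]
grip_width: 0.0083
```

>>> play_rows(deltas=[[[0,0,0,0,0,0,8],[0,0,0,0,0,0,8.4],[0,0,0,0,0,0,8.8],[0,0,0,0,0,0,9.2],[0,0,0,0,0,0,9.6],[0,0,0,0,0,0,10],[0,0,0,0,0,0,10]]], grip_force=5)

```text
time_s: 28.25
ee_pos: [0.4712, 0.2026, 0.1799]
eef_rot: [1.525, 1.121, 1.45]
force: [0.1, -0.1, -1.4]
grip_width: 0.0101
```

```bash
python3 - <<'E'
from t import *
import pickle
p,R,o=pose(); print(p,o["force"],o["moment"],o["grip_width"])
cs={n:cam(n) for n in ["scene","wrist"]}
crop(cs["scene"]["img"],300,90,110,110,6,"pics/s18.png")
crop(cs["wrist"]["img"],200,110,150,200,3,"pics/w18.png")
E
```

```text
[0.4712 0.2026 0.1799] [ 0.1023 -0.1135 -1.402 ] [-0.0755 -0.0655  0.0044] 0.010082894155463835
```

View pics/s18.png

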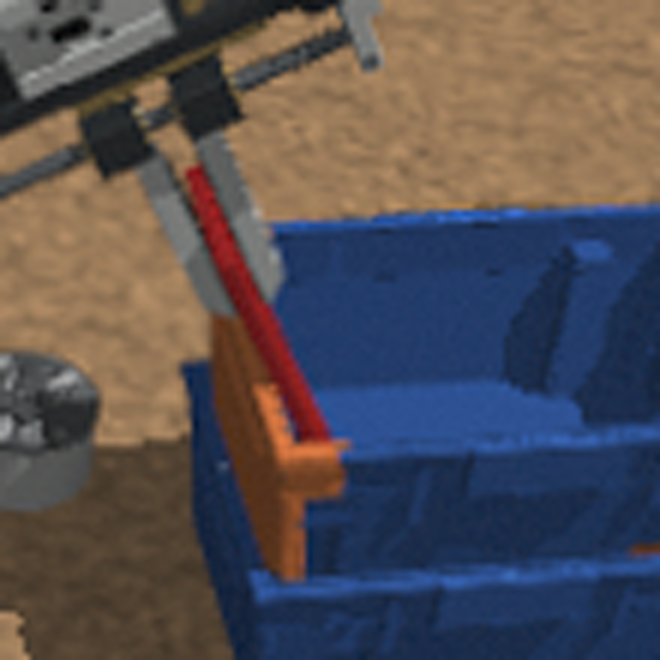

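View pics/w18.png

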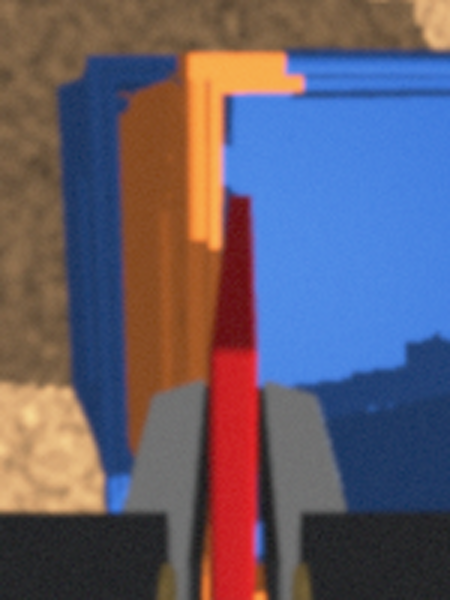

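>>> play_rows(deltas=[[[0,0,0,0,0,0,11],[0,0,0,0,0,0,12],[0,0,0,0,0,0,13],[0,0,0,0,0,0,14],[0,0,0,0,0,0,16],[0,0,0,0,0,0,18],[0,0,0,0,0,0,18]]])

```text
time_s: 29.05
ee_pos: [0.4713, 0.2026, 0.18]
eef_rot: [1.525, 1.121, 1.45]
force: [0.3, 0.4, -0.1]
grip_width: 0.0178
```

```bash
python3 - <<'E'
from t import *
p,R,o=pose(); print(p,o["force"],o["moment"],o["grip_width"])
cs={n:cam(n) for n in ["scene","wrist"]}
crop(cs["scene"]["img"],300,90,110,110,5,"pics/s19.png")
crop(cs["wrist"]["img"],200,110,150,200,3,"pics/w19.png")
E
```

```text
[0.4713 0.2026 0.18  ] [ 0.3198  0.4225 -0.1254] [-0.121  -0.0356  0.0905] 0.017765431633927437
```

View pics/w19.png

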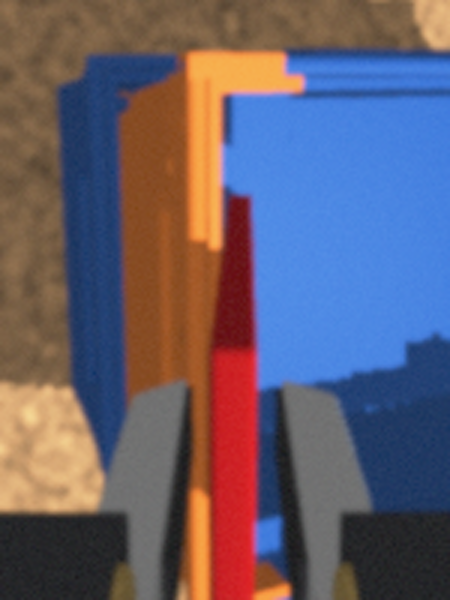

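View pics/s19.png

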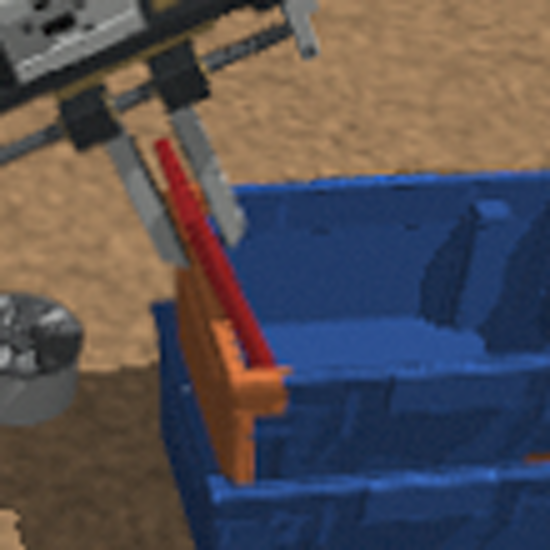

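The plate stands by itself on the wall, with clear gaps to both fingers. I retreat along the tool axis.

>>> play_rows(deltas=[[[-3,0,0,0,0,0,22],[-10,0,0,0,0,0,22],[-15,0,0,0,0,0,22],[-20,0,0,0,0,0,22],[-25,0,0,0,0,0,22],[-30,0,0,0,0,0,22],[-30,0,0,0,0,0,22],[-20,0,0,0,0,0,22],[0,0,0,0,0,0,22]]])

```text
time_s: 30.05
ee_pos: [0.4638, 0.1357, 0.3206]
eef_rot: [1.514, 1.121, 1.439]
force: [-0.2, -0.2, -0.6]
grip_width: 0.022
```

```bash
python3 - <<'E'
from t import *
import pickle
p,R,o=pose(); print(p,o["force"])
cs={n:cam(n) for n in ["scene","side","wrist"]}; pickle.dump(cs,open("c11.pkl","wb"))
crop(cs["scene"]["img"],310,90,140,140,5,"pics/s20.png")
crop(cs["side"]["img"],190,140,190,190,4,"pics/d20.png")
cv2.imwrite("pics/s20full.png",cs["scene"]["img"][:,:,::-1])
E
```

```text
[0.4638 0.1357 0.3206] [-0.1571 -0.1941 -0.5968]
```

View pics/s20.png

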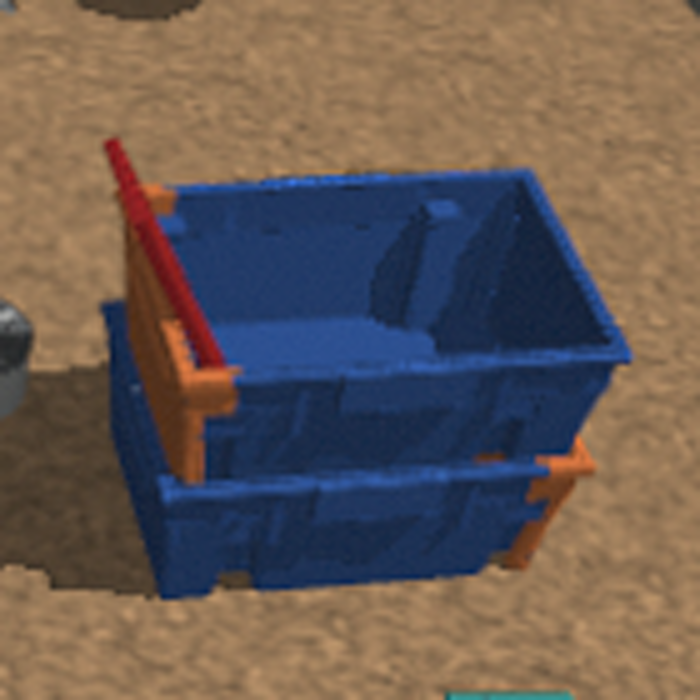

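View pics/d20.png

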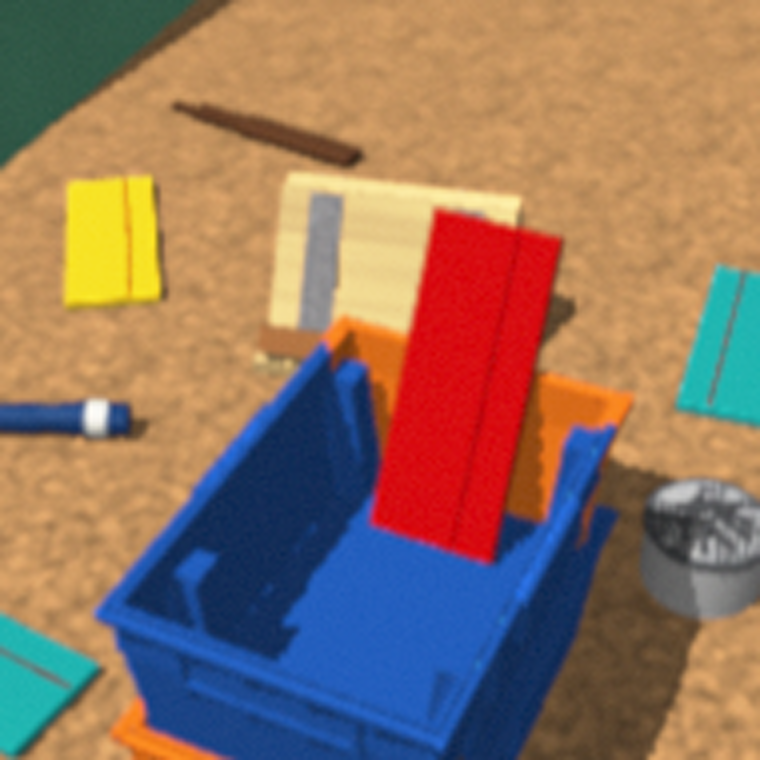

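View pics/s20full.png

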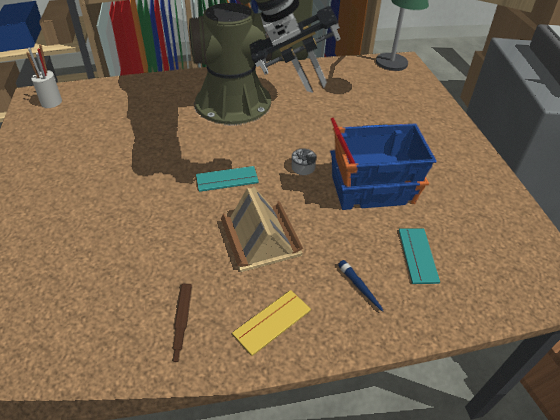

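```bash
python3 - <<'E'
from t import *
import pickle
c=pickle.load(open("c11.pkl","rb"));S,D=c["scene"],c["side"]
f=lambda u,v:((u+.5)/4-.5+190,(v+.5)/4-.5+140)
b=[onz(D,f(*x),.0785) for x in ((372,523),(493,563))]; print(b,np.linalg.norm(b[0]-b[1]))
d=b[0]-b[1]; print("plate yaw",np.degrees(np.arctan2(d[1],d[0])))
# top: along side ray, point at 160 mm from the bottom corner
for bt,x in zip(b,((434,208),(563,238))):
    o,r=ray(D,f(*x)); t0=(bt-o)@r; h=np.linalg.norm(o+r*t0-bt); k=np.sqrt(max(0,.16**2-h*h))
    for s in (-k,k):
        q=o+r*(t0+s)-bt; print(q,"tilt",np.degrees(np.arccos(q[2]/np.linalg.norm(q))))
E
```

```text
[array([0.5061, 0.2513, 0.0785]), array([0.4424, 0.2561, 0.0785])] 0.06392866301000268
plate yaw -4.2721469219193855
[-0.0066 -0.0645  0.1463] tilt 23.920431994460166
[ 0.0078 -0.1075  0.1182] tilt 42.350114506561084
[-0.0056 -0.0684  0.1445] tilt 25.415295787314303
[ 0.0029 -0.1057  0.1201] tilt 41.379194823195945
```

>>> play_rows(deltas=[[[0,0,0,0,0,0,22],[0,0,0,0,0,0,22],[0,0,0,0,0,0,22],[0,0,0,0,0,0,22],[0,0,0,0,0,0,22]]])

```text
time_s: 30.7
ee_pos: [0.4632, 0.1367, 0.3177]
eef_rot: [1.525, 1.121, 1.45]
force: [-0.5, -0.5, -0.5]
grip_width: 0.022
```

```bash
python3 - <<'E'
from h import *
import pickle
a=pickle.load(open("c11.pkl","rb"))["side"]["img"].astype(int); b=cam("side")["img"].astype(int)
print("mean change around totes",np.abs(a-b)[140:370,190:380].mean())
from station import hand_in
print(hand_in())
E
```

```text
mean change around totes 1.5251029748283753
the job is handed in; nothing more can be done
None
```

The job is done and handed in at about 31 s of the 69 s allowed. hand_in gave no verdict.

- **Tote:** I lifted the empty tote by its -y hand grip, turned it end for end and set it on the full tote's ledges. Contact pressed up to about 22 N before I let go. Its rim then measured 157 mm high, which matches standing on the ledges (72 + 85 mm). Its centre was at (0.477, 0.312), within about 1 mm of the full tote's, with the orange ends opposite.
- **Plate:** I took the red plate from the A-frame rest, stood it on the upper tote's floor, tilted it back against the orange end wall and opened the fingers slowly. It did not move when released.
- **Last checks:** From the side camera the plate leans about 24 to 25.4 degrees and its face is parallel to the end wall. The pictures show the filled tote, the fid, the lathekin, the nail tin and the look-alikes where they were. The gripper is clear of everything.
- **Disagreement:** Before lowering, the plate's lower edge measured 3.6 mm off from what I computed. I shifted about 2 mm for it and used the wall contact to settle the rest.

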